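# Fit out the block heater for a gel-time run

### The arm

A 6-joint arm with a two-finger parallel gripper is mounted at the origin on the work surface. World frame = base frame: x ahead of the robot, y to its left, z up, the work surface at z = 0. Lengths are in m, angles in rad, forces in N, time in s.
With the tool pointing down it reaches from about 0.3 to 0.775 m from the base axis. Payload 14.6 kg.
Tool frame: the origin (TCP) lies midway between the tips of the shut fingers; the grasp point (between the pads) lies 19 mm behind it (ctrl.pinch_z is the z of the grasp point in the tool frame, in m); z points along the fingers, y is the line along which they close (so a half turn about z gives the same grasp; the last joint's range is limited). The gripper opens to 94 mm and grips with 3 to 60 N. Pads are 16 mm wide; open, the fingers measure 119 mm over their backs; the gripper's body (75 mm by 177 mm) begins 78 mm behind the grasp point.
Start: joints at [-1.311, 0.3, 1.521, -0, 1.321, -0.067], TCP at [0.177, -0.521, 0.205] pointing down, gripper open.
Joint ranges: [-3.03, 3.03], [-0.79, 2.21], [0.23, 2.52], [-1.04, 4.18], [0, 3.07], [-2.55, 2.55]. Speed limits (rad/s): [2.22, 2.22, 2.57, 3.14, 3.14, 3.14].

### API

Orientations are given as [roll, pitch, yaw] about the fixed x, y, z axes, in that order (R = Rz(yaw) Ry(pitch) Rx(roll)).
In Python, from station import ctrl, camera, ticket gives the robot as it stands. The module is installed in compiled form; this text tells all that it offers.
- The arm moves only by the shell command python3 -m inch 'ROWS' [FORCE]. ROWS is text: rows parted by semicolons, each of 7 numbers parted by spaces: the opening, from -1 (shut) to 1 (fully open), then the shift along the tool's x, y, z in units of 0.03 m (1.0 is 0.03 m), then the turn, a rotation vector about the tool's x, y, z in units of 10 degrees (1.0 is 10 degrees). In form: grip dx dy dz rx ry rz; .... A call has 1 to 10 rows; each row shifts and turns the commanded pose from where the row before left it, along the tool's axes as they then stand; what a row does not reach is not made up. A row lasts 1/8 s, in which the tool goes at most 62.5 mm and 10.7 degrees, less where a joint would pass 70% of its speed; a pose out of reach is approached as far as the arm can. A call with a number of a shift or a turn outside -1 to 1 is refused whole. A call with a gripper value outside its range is refused whole. The fingers move at their own pace and stop on an object; FORCE is the grip in N (left out, the last holds). Time passes only in rows, so rows that do not move let the fingers close. It gives the time, the measured TCP pose, the force, the opening and the grip force at its end, in the units of the state.
- ctrl.get_obs(): the state, without advancing time (a new reading comes with each control period).
- camera(name): name is "scene" or "top" or "wrist"; returns a dict with "img" (480x640x3 uint8, blue, green, red), "range_z" (480x640 float32, m along the optical axis (not along the pixel's ray), 0 where there is no reading), "intrinsics" (3x3 intrinsics, pixels), "k1" (the pictures are not rectified: a ray, as slopes to the right and down, at radius r is drawn at 1 + k1 r^2 times it, then the intrinsics apply), "view" (4x4, takes a point from world to camera coordinates). Camera axes: x right, y down, z forward; pixel columns grow to the right and rows downward; lengths in m; the calibration is good to about 2 mm. A picture is of the moment at which its call begins.
- ticket.hand_in(): hands the job in; it is judged then, once.
The state is a dict: "time_s": time; "qpos": joint angles; "joint_vel": joint speeds; "tau": joint torques, N m; "ee_pos": TCP position; "eef_rot": TCP orientation; "force": force on the tool from outside, world axes, zero at the start; "moment": the same for the moment, N m; "grip_width": finger opening in m; "grip_force": force on a finger pad.
Only numpy, scipy, OpenCV 4.12 (cv2) and the standard library are available. Lean on these libraries where they do the work, as an engineer would, in place of code of your own. Each camera call takes 0.05 s, during which the arm holds its last target. There are 200 camera calls.

### The job

Fit out the dry-block heater for the next gel-time run: seat every loose aluminium cup block fully home, flat and square, in a bay of the heater with its round recess up, and turn each sample cup from mouth-down to mouth-up and stand it down in the recess of a block of its own. When everything is loaded, flip the heater's toggle switch on (away from you, towards the bays); leave the bottle, the beaker and the spatula alone.

Things in the scene. Friction and masses are not known exactly. Their poses are not given: they have to be found in the camera images.
- heater: dry-block heater, fixed on the bench: white housing with a dark deck, 180 (its x) x 290 (its y) x 75 mm high. Origin: centre of its underside; its -x side, the console with display and toggle switch (flat top 75 mm up, x from -90 to -50 mm), is towards the robot; the deck (top also 75 mm up) has three rectangular bays in a row along its y.
- bay1 (a point): centre of the floor of bay 1 of the heater (left as the robot sees it), 63 mm above the bench, axes as the heater's; the bay is 61 mm (x) x 77 mm (y) and 12 mm deep, open at the top, 1.5 mm clear of a block on each side; neighbouring bays are 88 mm apart. A seated block has its origin on this point, its x axis along the heater's x (either way round), and stands 24 mm proud of the deck.
- bay2 (a point): centre of the floor of bay 2 of the heater (middle), 63 mm above the bench, axes as the heater's; the bay is 61 mm (x) x 77 mm (y) and 12 mm deep, open at the top, 1.5 mm clear of a block on each side; neighbouring bays are 88 mm apart. A seated block has its origin on this point, its x axis along the heater's x (either way round), and stands 24 mm proud of the deck.
- bay3 (a point): centre of the floor of bay 3 of the heater (right), 63 mm above the bench, axes as the heater's; the bay is 61 mm (x) x 77 mm (y) and 12 mm deep, open at the top, 1.5 mm clear of a block on each side; neighbouring bays are 88 mm apart. A seated block has its origin on this point, its x axis along the heater's x (either way round), and stands 24 mm proud of the deck.
- toggle (a joint): angle of the steel bat-handle toggle switch on the console, rad: about 0 = off (leaning towards the robot, the heater's -x), 0.9 = on, at its stop (leaning towards the bays, +x). It stays where it is left; a push of about 1 N on the tip moves it.
- toggle_tip (a point): centre of the ball tip (10 mm across) of the toggle's bat handle; the handle is 34 mm long from a pivot on the console top, at x = -70, y = -90 mm of the heater, and swings in the heater's x-z plane, its tip moving 30 mm.
- block1: loose aluminium cup block of the heater, 58 (its x) x 74 (its y) x 36 mm high, about 350 g, plain rectangular with one round recess in its top, 48 mm across and 14 mm deep, in the middle; starts flat on the bench, recess up, at any yaw. Origin: centre of its underside, z up through the recess. The same half a turn round. May be absent (None).
- block2: loose aluminium cup block of the heater, 58 (its x) x 74 (its y) x 36 mm high, about 350 g, plain rectangular with one round recess in its top, 48 mm across and 14 mm deep, in the middle; starts flat on the bench, recess up, at any yaw. Origin: centre of its underside, z up through the recess. The same half a turn round. May be absent (None).
- block3: loose aluminium cup block of the heater, 58 (its x) x 74 (its y) x 36 mm high, about 350 g, plain rectangular with one round recess in its top, 48 mm across and 14 mm deep, in the middle; starts flat on the bench, recess up, at any yaw. Origin: centre of its underside, z up through the recess. The same half a turn round. May be absent (None).
- cup1: loose round white plastic sample cup, tapered: 43 mm across the closed bottom, 52 mm the open mouth, 56 mm tall, wall 2.5 mm, 40 g. Origin: centre of the outside of its bottom; z axis from bottom to mouth. Starts mouth-down on the bench (origin 56 mm up, z down). Laid on its side it tends to stay put, its axis about 23 mm up.
- cup2: loose round white plastic sample cup, tapered: 43 mm across the closed bottom, 52 mm the open mouth, 56 mm tall, wall 2.5 mm, 40 g. Origin: centre of the outside of its bottom; z axis from bottom to mouth. Starts mouth-down on the bench (origin 56 mm up, z down). Laid on its side it tends to stay put, its axis about 23 mm up.
- hardener: bystander: amber bottle, 64 mm across, 150 mm tall, standing beyond the left of the heater; origin at the centre of its underside
- beaker: bystander: clear empty beaker, 82 mm across, 110 mm tall, standing beyond the right of the heater; origin at the centre of its underside
- spatula: bystander: small spatula, 200 mm long, lying on the bench to the robot's right, near its base; origin under the middle of it
Not all that is in view belongs to the job. What is shaped like the block1 but green is not meant.

How it is judged:
By the outcome, as a careful person would: the job done as asked, in the order asked, and still so for the second after the job is handed in, with the robot touching nothing.
Of block1, block2, block3 only 2 to 3 are there at a start; the rules pass over those that are not, and their reading is None.
At some moment in a run one of block1, block2, block3 may be knocked a few centimetres aside while the robot is not near it.
Once in a run the grip may slacken for a moment while it holds something.
It also fails if it takes over 210 s, if anything falls off the work surface, if the arm or the gripper's body presses on something with over 40 N, if the wrist force passes 120 N, or if a joint passes its speed limit or range.

## Working session

There is one attempt and no reset: what is moved stays moved. The work goes in short steps, Python scripts to look and compute and a shell command to move; the robot and the scene stay as the last step left them, time stands still between calls to the robot, and variables do not carry over. Pictures are saved under pics/ and viewed, at most 14 in all, crops included, and the job is handed in when it is done.

```bash
mkdir -p pics; ls; python3 - <<'E'
from station import ctrl,camera
import cv2,numpy as np
print(ctrl.get_obs(), ctrl.pinch_z)
for n in("scene","top"):
    c=camera(n); cv2.imwrite(f"pics/{n}0.png",c["img"]); np.savez(f"{n}0.npz",**c)
    print(n,c["intrinsics"].tolist(),c["k1"],np.round(c["view"],3).tolist())
E
```

```text
pics
{'time_s': 0.0, 'qpos': array([-1.31058199e+00,  3.00486419e-01,  1.52158974e+00,  2.73915816e-05,
        1.32070029e+00, -6.65853943e-02]), 'joint_vel': array([ 4.74663617e-04,  7.68720340e-05,  5.64325212e-04,  8.77495585e-05,
       -9.92946911e-05,  1.03255235e-04]), 'tau': array([ 1.70137955e-03, -5.31800365e+01, -3.52734625e+01,  7.08798040e-02,
        2.44703132e-02, -1.32747095e-04]), 'ee_pos': array([ 0.17650047, -0.52062878,  0.20487427]), 'eef_rot': array([-3.14041325e+00, -1.05237572e-04,  3.26792877e-01]), 'force': array([-0.3991863 , -0.42529113, -0.35299848]), 'moment': array([ 0.01717655, -0.04841031,  0.02980764]), 'grip_force': 0.0, 'grip_width': 0.09383216896657622} -0.0188
scene [[592.7548661895336, 0.0, 319.79988971599386], [0.0, 592.7548661895336, 243.04521611126336], [0.0, 0.0, 1.0]] -0.13047092397547053 [[0.418, 0.908, 0.016, -0.199], [0.538, -0.233, -0.81, -0.198], [-0.732, 0.347, -0.586, 1.79], [0.0, 0.0, 0.0, 1.0]]
top [[578.5797596983907, 0.0, 312.2983108976117], [0.0, 578.5797596983907, 241.12704583710527], [0.0, 0.0, 1.0]] -0.059499332590432934 [[0.008, -1.0, -0.006, -0.011], [-0.991, -0.007, -0.137, 0.541], [0.137, 0.007, -0.991, 1.386], [0.0, 0.0, 0.0, 1.0]]
```

View pics/top0.png

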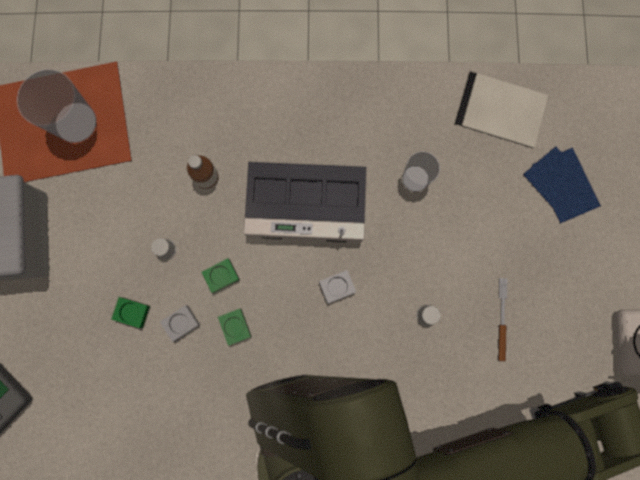

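View pics/scene0.png

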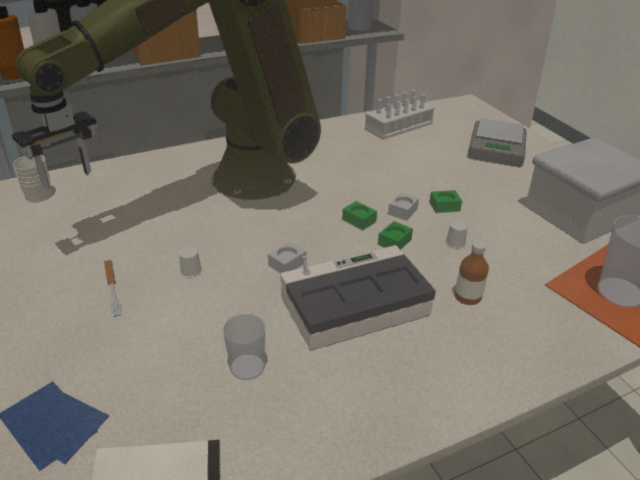

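Top view: aluminium blocks at about (337,287) and (181,323). The three green look-alikes at (221,276), (235,327) and (131,313) are excluded by colour. Cups are at (162,248) and (430,316), and the heater is at (306,200) with its toggle at (341,232).

```bash
cat > h.py <<'E'
import numpy as np,cv2
from scipy.spatial.transform import Rotation as R
def load(n):
    return dict(np.load(n))
def rays(c,px):
    K=np.array(c["intrinsics"]);k=float(c["k1"]);T=np.array(c["view"])
    d=(np.asarray(px,float).reshape(-1,2)-K[:2,2])/np.array([K[0,0],K[1,1]])
    s=d.copy()
    for _ in range(20): s=d/(1+k*(s**2).sum(1,keepdims=True))
    return -T[:3,:3].T@T[:3,3], s, T
def plane(c,px,z):
    o,s,T=rays(c,px); D=np.c_[s,np.ones(len(s))]@T[:3,:3]
    return o+D*((z-o[2])/D[:,2])[:,None]
def cloud(c):
    v,u=np.mgrid[:480,:640]; px=np.c_[u.ravel(),v.ravel()]
    o,s,T=rays(c,px); z=np.array(c["range_z"]).ravel()
    P=(np.c_[s,np.ones(len(s))]*z[:,None])@T[:3,:3]+o
    P[z==0]=np.nan
    return P.reshape(480,640,3)
def blobs(c,lo,hi,amin=80,box=(0.15,0.85,-0.6,0.6)):
    P=cloud(c); m=(P[...,2]>lo)&(P[...,2]<hi)&(P[...,0]>box[0])&(P[...,0]<box[1])&(P[...,1]>box[2])&(P[...,1]<box[3])
    m=cv2.morphologyEx(m.astype(np.uint8),cv2.MORPH_OPEN,np.ones((3,3)))
    hsv=cv2.cvtColor(np.array(c["img"]),cv2.COLOR_BGR2HSV); out=[]
    for q in cv2.findContours(m,cv2.RETR_EXTERNAL,cv2.CHAIN_APPROX_NONE)[0]:
        if cv2.contourArea(q)<amin: continue
        mk=np.zeros((480,640),np.uint8);cv2.drawContours(mk,[q],-1,1,-1)
        zz=np.nanpercentile(P[...,2][(mk&m)>0],80); w=plane(c,q.reshape(-1,2),zz)
        (cx,cy),(a,b),t=cv2.minAreaRect((w[:,:2]*1000).astype(np.float32))
        if a<b:a,b,t=b,a,t+90   # t = direction of the long side
        out.append(dict(px=q.reshape(-1,2).mean(0).round().astype(int).tolist(),c=(round(cx,1),round(cy,1)),z=round(zz*1000,1),long=round(a,1),short=round(b,1),yaw=round((t+90)%180-90,1),sat=int(hsv[...,1][mk>0].mean())))
    return out
E
python3 - <<'E'
from h import *
c=load("top0.npz")
P=cloud(c); print("bench z",np.nanmedian(P[250:350,380:410,2]))
for lo,hi in((.02,.05),(.045,.07),(.068,.085)):
    print(lo,hi)
    for b in blobs(c,lo,hi): print(b)
E
```

```text
bench z 0.000890936006746279
0.02 0.05
{'px': [234, 326], 'c': (332.8, 180.7), 'z': np.float64(38.8), 'long': 74.3, 'short': 60.6, 'yaw': 21.6, 'sat': 89}
{'px': [179, 323], 'c': (339.5, 314.9), 'z': np.float64(38.0), 'long': 75.3, 'short': 60.3, 'yaw': -55.6, 'sat': 20}
{'px': [137, 314], 'c': (357.7, 417.4), 'z': np.float64(38.1), 'long': 59.3, 'short': 38.4, 'yaw': -17.3, 'sat': 146}
{'px': [122, 309], 'c': (368.9, 457.7), 'z': np.float64(38.6), 'long': 59.7, 'short': 38.7, 'yaw': -16.2, 'sat': 136}
{'px': [338, 287], 'c': (429.9, -68.7), 'z': np.float64(38.5), 'long': 74.0, 'short': 58.2, 'yaw': -68.2, 'sat': 18}
{'px': [219, 276], 'c': (454.2, 219.1), 'z': np.float64(37.6), 'long': 75.7, 'short': 59.7, 'yaw': -62.7, 'sat': 94}
0.045 0.07
{'px': [430, 314], 'c': (363.7, -289.4), 'z': np.float64(59.0), 'long': 43.4, 'short': 40.3, 'yaw': -89.7, 'sat': 29}
{'px': [160, 247], 'c': (520.1, 363.4), 'z': np.float64(58.3), 'long': 42.2, 'short': 39.3, 'yaw': 2.4, 'sat': 30}
{'px': [341, 193], 'c': (654.7, -78.0), 'z': np.float64(66.2), 'long': 76.4, 'short': 60.4, 'yaw': 87.9, 'sat': 15}
{'px': [306, 192], 'c': (658.3, 10.5), 'z': np.float64(65.9), 'long': 75.7, 'short': 59.9, 'yaw': -89.7, 'sat': 16}
{'px': [270, 191], 'c': (660.3, 98.4), 'z': np.float64(65.7), 'long': 76.1, 'short': 60.0, 'yaw': -89.7, 'sat': 16}
0.068 0.085
{'px': [303, 202], 'c': (635.6, 10.6), 'z': np.float64(78.0), 'long': 289.7, 'short': 180.9, 'yaw': 87.9, 'sat': 20}
```

```bash
python3 - <<'E'
import cv2
i=cv2.imread("pics/top0.png")
a=cv2.resize(i[150:355,100:380],None,fx=2.8,fy=2.8,interpolation=cv2.INTER_CUBIC);cv2.imwrite("pics/crop1.png",a)
E
```

```text
(no output)
```

View pics/crop1.png

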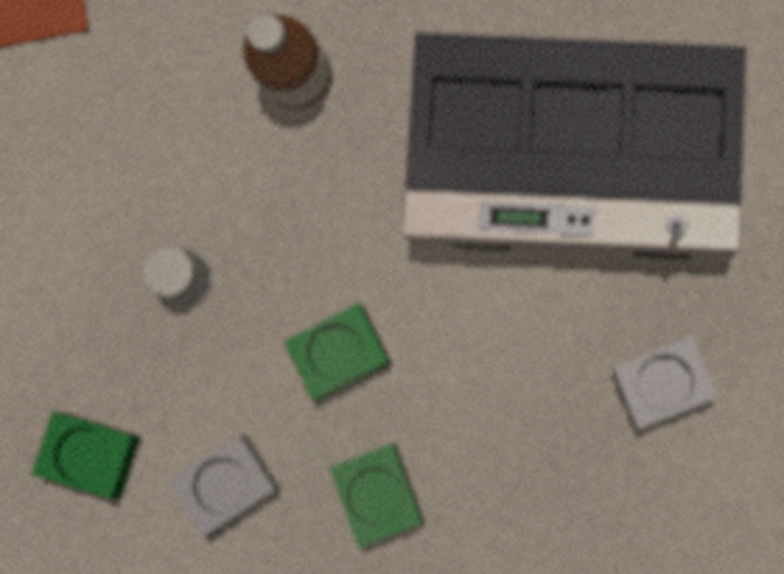

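The crop confirms it: the grey blocks at top-view (337,287) and (181,323) have the given size and low saturation. The same-shaped ones at (221,276), (235,327) and (131,313) are green, so they are not meant. Only two aluminium blocks are present, so I start with the one at (337,287).

```bash
cat >> h.py <<'E'
def plan(pos,rpy_deg=None,psi=None,heading=None):
    """units to go: turn (rotvec, tool axes), then shift in tool axes after the turn"""
    from station import ctrl
    o=ctrl.get_obs(); A=R.from_euler("xyz",o["eef_rot"]); B=A if rpy_deg is None else R.from_euler("xyz",rpy_deg,degrees=True)
    tr=(A.inv()*B).as_rotvec(degrees=True)/10
    sh=B.inv().apply(np.asarray(pos)/1000-o["ee_pos"])/.03
    print("t",round(o["time_s"],2),"at",(o["ee_pos"]*1000).round(1),np.degrees(o["eef_rot"]).round(1),"F",o["force"].round(1),"w",round(o["grip_width"]*1000,1),"\n turn",tr.round(2),"shift",sh.round(2))
E
python3 -c "
from h import *
plan((430,-69,150),(180,0,111.8))"
```

```text
t 0.1 at [ 176.5 -520.7  204.9] [-179.9   -0.    18.7] F [ 0.8  1.4 -0.3] w 94.3 
 turn [-0.   -0.01 -9.31] shift [10.84 13.44  1.83]
```

```bash
python3 -m inch '1 0 0 0 0 0 -1;1 0 0 0 0 0 -1;1 0 0 0 0 0 -1;1 0 0 0 0 0 -1;1 0 0 0 0 0 -1;1 0 0 0 0 0 -1;1 0 0 0 0 0 -1;1 0 0 0 0 0 -1;1 0 0 0 0 0 -1;1 0 0 0 0 0 -0.31'
python3 -m inch '1 .77 .96 .13 0 0 0;1 .77 .96 .13 0 0 0;1 .77 .96 .13 0 0 0;1 .77 .96 .13 0 0 0;1 .77 .96 .13 0 0 0;1 .77 .96 .13 0 0 0;1 .77 .96 .13 0 0 0'
python3 -m inch '1 .77 .96 .13 0 0 0;1 .77 .96 .13 0 0 0;1 .77 .96 .13 0 0 0;1 .77 .96 .13 0 0 0;1 .77 .96 .13 0 0 0;1 .77 .96 .13 0 0 0;1 .77 .96 .13 0 0 0;1 0 0 0 0 0 0;1 0 0 0 0 0 0'
python3 - <<'E'
from h import *
from station import camera
c=camera("wrist");np.savez("w1.npz",**c);cv2.imwrite("pics/w1.png",c["img"])
plan((430,-69,14),(180,0,111.8))
for b in blobs(c,.02,.06,2000):print(b)
t=camera("top");np.savez("t1.npz",**t)
for b in blobs(t,.02,.05):print(b)
E
```

```text
time_s: 1.35
ee_pos: [0.1765, -0.5207, 0.2051]
eef_rot: [3.141, -0.001, 1.955]
force: [-0.6, -0.7, 0.5]
grip_width: 0.0942
grip_force: 0.0
time_s: 2.22
ee_pos: [0.3039, -0.2946, 0.1779]
eef_rot: [-3.141, -0.0, 1.952]
force: [-0.1, 0.3, 1.2]
grip_width: 0.094
grip_force: 0.0
time_s: 3.35
ee_pos: [0.4304, -0.071, 0.1507]
eef_rot: [-3.141, -0.0, 1.952]
force: [-0.1, 0.3, -0.1]
grip_width: 0.0943
grip_force: 0.0
t 3.4 at [430.3 -71.3 150.8] [-180.     0.   111.8] F [-0.5  0.9 -0.5] w 94.1 
 turn [-0.  0. -0.] shift [0.08 0.02 4.56]
{'px': [333, 226], 'c': (432.6, -65.0), 'z': np.float64(36.0), 'long': 76.0, 'short': 58.0, 'yaw': -67.9, 'sat': 7}
{'px': [552, 150], 'c': (543.6, 35.5), 'z': np.float64(52.3), 'long': 225.5, 'short': 21.8, 'yaw': 87.8, 'sat': 26}
{'px': [234, 326], 'c': (332.7, 181.1), 'z': np.float64(38.2), 'long': 74.2, 'short': 60.0, 'yaw': 21.6, 'sat': 90}
{'px': [179, 323], 'c': (339.3, 314.4), 'z': np.float64(38.3), 'long': 75.6, 'short': 61.0, 'yaw': -55.8, 'sat': 20}
{'px': [129, 312], 'c': (363.6, 438.2), 'z': np.float64(38.2), 'long': 79.9, 'short': 59.4, 'yaw': 74.6, 'sat': 141}
{'px': [219, 275], 'c': (454.3, 219.1), 'z': np.float64(37.4), 'long': 75.7, 'short': 59.7, 'yaw': -62.7, 'sat': 94}
```

View pics/w1.png

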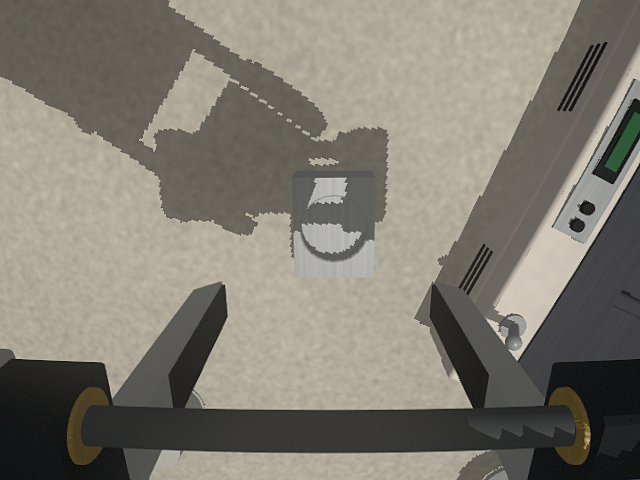

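Wrist view: the block is centred between the fingers at (333,226), with the heater at right. Wrist and top views agree to within 4 mm, so I go down and grip.

```bash
python3 -m inch '1 .12 .09 .9 0 0 0;1 0 0 .9 0 0 0;1 0 0 .9 0 0 0;1 0 0 .9 0 0 0;1 0 0 .9 0 0 0;-1 0 0 0 0 0 0;-1 0 0 0 0 0 0;-1 0 0 0 0 0 0;-1 0 0 0 0 0 0' 40
python3 -m inch '-1 0 0 0 0 0 0;-1 0 0 0 0 0 0;-1 0 0 -1 0 0 0;-1 0 0 -1 0 0 0;-1 0 0 -1 0 0 0;-1 0 0 -1 0 0 0;-1 0 0 -1 0 0 0;-1 0 0 -1 0 0 0'
python3 - <<'E'
from h import *
plan((655,-78,150),(180,0,88))
E
```

```text
time_s: 4.58
ee_pos: [0.4323, -0.0665, 0.0166]
eef_rot: [3.14, 0.001, 1.952]
force: [1.0, 0.7, 6.1]
grip_width: 0.0575
grip_force: 39.5
time_s: 5.58
ee_pos: [0.4314, -0.0663, 0.1967]
eef_rot: [-3.141, -0.0, 1.952]
force: [0.2, -0.2, -3.9]
grip_width: 0.0578
grip_force: 40.0
t 5.58 at [431.4 -66.3 196.7] [-180.    -0.   111.8] F [ 0.2 -0.2 -3.9] w 57.8 
 turn [-0.   -0.    2.38] shift [-0.13  7.46  1.56]
```

```bash
python3 -m inch '-1 0 .5 0 0 0 1;-1 0 .8 0 0 0 1;-1 -.4 .9 0 0 0 .38;-1 -.4 .9 .2 0 0 0;-1 -.4 .9 .2 0 0 0;-1 -.4 .9 .2 0 0 0;-1 -.4 .9 .2 0 0 0;-1 -.4 .9 .2 0 0 0;-1 -.2 .5 .2 0 0 0;-1 0 0 0 0 0 0' 
python3 - <<'E'
from h import *
from station import camera
c=camera("wrist");np.savez("w2.npz",**c);cv2.imwrite("pics/w2.png",c["img"])
plan((655,-78,150),(180,0,88))
for lo,hi in((.058,.069),(.07,.08),(.09,.25)):
  print(lo)
  for b in blobs(c,lo,hi,1500):print(b)
E
```

```text
time_s: 6.82
ee_pos: [0.6439, -0.1383, 0.1583]
eef_rot: [-3.139, -0.001, 1.536]
force: [-0.6, 1.2, -3.8]
grip_width: 0.0577
grip_force: 40.0
t 6.88 at [ 643.7 -138.   159. ] [-179.9   -0.    88. ] F [-0.7  0.6 -3.4] w 57.8 
 turn [-0.01 -0.    0.  ] shift [2.01 0.31 0.3 ]
0.058
{'px': [344, 144], 'c': (656.0, -76.2), 'z': np.float64(63.4), 'long': 78.2, 'short': 62.3, 'yaw': 88.1, 'sat': 11}
{'px': [345, 31], 'c': (658.5, -7.5), 'z': np.float64(63.4), 'long': 62.9, 'short': 35.3, 'yaw': -1.8, 'sat': 12}
0.07
{'px': [311, 113], 'c': (636.8, -61.0), 'z': np.float64(75.4), 'long': 178.9, 'short': 141.5, 'yaw': -2.2, 'sat': 12}
0.09
{'px': [322, 333], 'c': (644.3, -122.5), 'z': np.float64(205.5), 'long': 102.6, 'short': 73.6, 'yaw': -1.9, 'sat': 7}
```

View pics/w2.png

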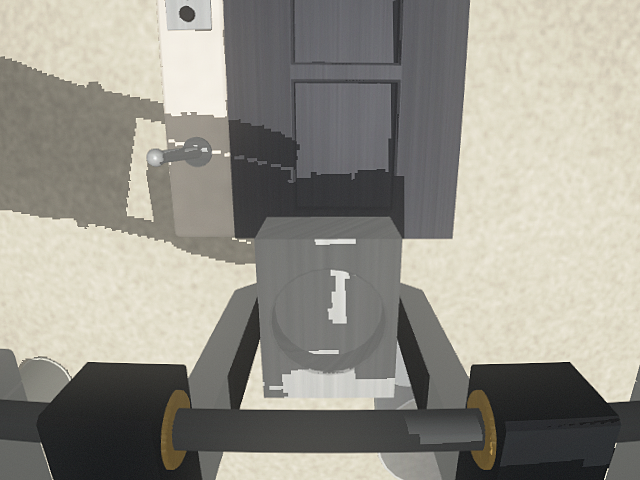

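Wrist view: bay 3 is at (344,144), measured 78 x 62 mm at a floor height of 63 mm, so it is fully visible. The held block's top spans about (265–392, 237–397). Next I measure the held block's top in the same view.

```bash
python3 - <<'E'
from h import *
c=load("w2.npz");P=cloud(c)
z=P[230:400,262:395,2]; print(np.nanpercentile(z,[5,25,50,75,95]).round(4)); print(P[380,[280,320,370]].round(4), P[300,275].round(4))
for b in blobs(c,.17,.19,1500):print(b)
print(plane(c,[(265,237),(391,237),(265,397),(394,397)],.1795).round(4))
v=P[:,:,2]; print([ (r,round(float(v[r,270]),4)) for r in range(215,410,12)])
E
```

```text
[0.1627 0.1638 0.1764 0.1774 0.1781]
[[ 0.6217 -0.1652  0.1777]
 [ 0.6392 -0.1657  0.1776]
 [ 0.6612 -0.1676  0.176 ]] [ 0.6222 -0.1273  0.1763]
{'px': [328, 314], 'c': (643.9, -137.3), 'z': np.float64(178.0), 'long': 86.4, 'short': 75.9, 'yaw': -1.9, 'sat': 6}
[[ 0.6208 -0.0993  0.1795]
 [ 0.6693 -0.1009  0.1795]
 [ 0.6147 -0.1726  0.1795]
 [ 0.6715 -0.1745  0.1795]]
[(215, 0.0727), (227, 0.1597), (239, 0.1771), (251, 0.1777), (263, 0.177), (275, 0.1778), (287, 0.1781), (299, 0.1763), (311, 0.1769), (323, 0.1771), (335, 0.1773), (347, 0.1775), (359, 0.1781), (371, 0.1774), (383, 0.1767), (395, 0.178), (407, -0.0013)]
```

```bash
python3 -m inch '-1 .68 .11 0 0 0 0;-1 .68 .12 0 0 0 0;-1 .68 .11 0 0 0 0;-1 0 0 .7 0 0 0;-1 0 0 .7 0 0 0;-1 0 0 .5 0 0 0;-1 0 0 0 0 0 0;-1 0 0 0 0 0 0'
python3 - <<'E'
from h import *
from station import camera
c=camera("wrist");np.savez("w3.npz",**c);cv2.imwrite("pics/w3.png",c["img"])
plan((656,-77.2,79.5),(180,0,88))
for lo,hi in((.058,.069),(.107,.13)):
  print(lo)
  for b in blobs(c,lo,hi,1500):print(b)
E
```

```text
time_s: 7.88
ee_pos: [0.657, -0.0772, 0.1038]
eef_rot: [3.14, 0.0, 1.536]
force: [-0.1, -0.3, -3.0]
grip_width: 0.0577
grip_force: 40.0
t 7.92 at [657.  -77.4 103.9] [179.9   0.   88. ] F [ 0.  -0.1 -3.8] w 57.6 
 turn [0.01 0.   0.  ] shift [ 0.   -0.03  0.81]
0.058
{'px': [325, 96], 'c': (659.0, 12.6), 'z': np.float64(63.4), 'long': 78.9, 'short': 62.9, 'yaw': 87.9, 'sat': 12}
0.107
{'px': [327, 309], 'c': (656.8, -75.0), 'z': np.float64(123.1), 'long': 83.2, 'short': 78.4, 'yaw': -1.6, 'sat': 5}
```

```bash
python3 -m inch '-1 .01 -.03 .3 0 0 0;-1 0 0 .2 0 0 0;-1 0 0 0 0 0 0' 40
python3 -m inch '-1 0 0 .15 0 0 0;-1 0 0 0 0 0 0'
python3 -m inch '-1 0 0 .13 0 0 0;-1 0 0 0 0 0 0'
```

```text
time_s: 8.3
ee_pos: [0.6553, -0.0769, 0.087]
eef_rot: [-3.14, -0.0, 1.536]
force: [0.4, 1.3, -6.1]
grip_width: 0.0577
grip_force: 40.0
time_s: 8.55
ee_pos: [0.6555, -0.0769, 0.083]
eef_rot: [-3.141, -0.0, 1.536]
force: [-0.7, 0.7, -4.8]
grip_width: 0.0573
grip_force: 40.0
time_s: 8.8
ee_pos: [0.6558, -0.0769, 0.0797]
eef_rot: [3.141, -0.0, 1.536]
force: [0.3, 3.1, -1.2]
grip_width: 0.0577
grip_force: 40.0
```

```bash
python3 -m inch '-1 0 0 .05 0 0 0;-1 0 0 0 0 0 0;.2 0 0 0 0 0 0;.2 0 0 0 0 0 0;.2 0 0 0 0 0 0;.2 0 0 -.5 0 0 0;.2 0 0 -1 0 0 0;.2 0 0 -1 0 0 0;.2 -.3 0 -1 0 0 0' 40
python3 -m inch '1 -1 0 -.5 0 0 0;1 -1 0 0 0 0 0;1 -1 0 0 0 0 0;1 0 0 0 0 0 0'
python3 - <<'E'
from h import *
from station import camera
c=camera("wrist");P=cloud(c);np.savez("w4.npz",**c)
for lo,hi in((.058,.069),(.07,.08),(.09,.11)):
  print(lo)
  for b in blobs(c,lo,hi,1500):
    print(b)
m=(P[...,2]>.09)&(P[...,2]<.11); Q=P[m]; A=np.c_[Q[:,0]-Q[:,0].mean(),Q[:,1]-Q[:,1].mean(),np.ones(len(Q))]; k=np.linalg.lstsq(A,Q[:,2],rcond=None)[0]; print("tilt deg",np.degrees(k[:2]).round(2),k[2])
t=camera("top");np.savez("t2.npz",**t)
for b in blobs(t,.02,.05):print(b)
plan((340,316,150),(180,0,124.3))
E
```

```text
time_s: 9.93
ee_pos: [0.6553, -0.0861, 0.1845]
eef_rot: [3.141, 0.001, 1.537]
force: [-0.0, 0.1, -5.0]
grip_width: 0.0574
grip_force: 36.6
time_s: 10.42
ee_pos: [0.652, -0.1782, 0.1988]
eef_rot: [3.141, 0.001, 1.534]
force: [-0.3, 0.7, -0.1]
grip_width: 0.0926
grip_force: 0.0
0.058
{'px': [316, 69], 'c': (655.7, -75.2), 'z': np.float64(63.6), 'long': 77.6, 'short': 62.6, 'yaw': 87.9, 'sat': 11}
0.07
{'px': [305, 74], 'c': (636.3, -76.2), 'z': np.float64(75.4), 'long': 179.3, 'short': 110.4, 'yaw': -2.5, 'sat': 13}
0.09
{'px': [405, 384], 'c': (706.6, -289.3), 'z': np.float64(107.0), 'long': 75.2, 'short': 35.7, 'yaw': -9.5, 'sat': 12}
{'px': [336, 140], 'c': (659.6, -112.0), 'z': np.float64(97.6), 'long': 50.5, 'short': 49.9, 'yaw': -71.0, 'sat': 5}
tilt deg [-1.18 -0.85] 0.10022699224351773
{'px': [179, 323], 'c': (339.4, 315.3), 'z': np.float64(37.8), 'long': 75.9, 'short': 60.6, 'yaw': -54.5, 'sat': 20}
{'px': [138, 314], 'c': (357.8, 417.8), 'z': np.float64(37.9), 'long': 59.2, 'short': 38.6, 'yaw': -16.4, 'sat': 143}
{'px': [123, 310], 'c': (367.9, 454.3), 'z': np.float64(38.2), 'long': 60.5, 'short': 45.8, 'yaw': -17.7, 'sat': 134}
{'px': [220, 276], 'c': (454.2, 219.1), 'z': np.float64(37.6), 'long': 75.7, 'short': 59.7, 'yaw': -62.7, 'sat': 93}
t 10.53 at [ 652.3 -176.   198.6] [180.   0.  88.] F [0.8 0.4 0.7] w 93.8 
 turn [ 0.    0.   -3.63] shift [19.41  0.64  1.62]
```

Mistake on my side: the gripper value 0.2 is 56 mm, so the block was still held when I lifted, and it was dropped when I opened. I look for where it landed.

```bash
python3 - <<'E'
from h import *
cv2.imwrite("pics/w4.png",load("w4.npz")["img"])
E
```

```text
(no output)
```

View pics/w4.png

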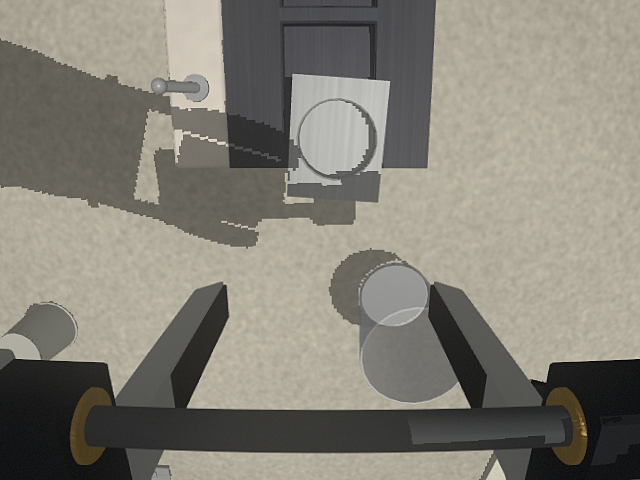

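The wrist view shows the block resting recess-up on the deck at (338,138), partly over bay 3 and the right edge; nothing else is disturbed. I measure it and re-grip.

```bash
python3 - <<'E'
from h import *
c=load("w4.npz");P=cloud(c)
for b in blobs(c,.085,.135,1500):print(b)
g=cv2.cvtColor(c["img"],cv2.COLOR_BGR2GRAY); print(P[[85,85,190,185,100,170],[300,380,295,370,340,300]].round(4))
print(plane(c,[(292,74),(390,81),(288,195),(380,201)],.111).round(4))
E
```

```text
{'px': [399, 353], 'c': (702.1, -265.6), 'z': np.float64(108.1), 'long': 92.5, 'short': 64.2, 'yaw': -70.9, 'sat': 9}
{'px': [337, 137], 'c': (659.5, -111.0), 'z': np.float64(111.0), 'long': 74.2, 'short': 58.1, 'yaw': 84.1, 'sat': 6}
[[ 0.6387 -0.0778  0.109 ]
 [ 0.6863 -0.0796  0.1111]
 [ 0.6323 -0.1411  0.1103]
 [ 0.6797 -0.1398  0.1094]
 [ 0.6627 -0.0872  0.0965]
 [ 0.6362 -0.1285  0.1111]]
[[ 0.6345 -0.0715  0.111 ]
 [ 0.6923 -0.0775  0.111 ]
 [ 0.6277 -0.144   0.111 ]
 [ 0.6858 -0.15    0.111 ]]
```

```bash
python3 -m inch '1 0 0 0 0 0 .39;1 .73 .01 .2 0 0 0;1 .73 .01 .2 0 0 0;1 .72 0 .2 0 0 0;1 0 0 .9 0 0 0;1 0 0 .9 0 0 0;1 0 0 .9 0 0 0;1 0 0 .28 0 0 0;1 0 0 0 0 0 0'
python3 -m inch '-1 0 0 0 0 0 0;-1 0 0 0 0 0 0;-1 0 0 0 0 0 0;-1 0 0 0 0 0 0;-1 0 0 0 0 0 0' 40
python3 -m inch '-1 0 0 -.5 0 0 -.39;-1 0 0 -.2 0 0 0;-1 0 0 0 0 0 0'
python3 - <<'E'
from h import *
from station import camera
c=camera("wrist");np.savez("w5.npz",**c)
plan((655.9,-76,111),(180,0,88))
for b in blobs(c,.12,.15,1500):print(b)
for b in blobs(c,.059,.069,1500):print(b)
E
```

```text
time_s: 11.65
ee_pos: [0.6596, -0.1103, 0.0907]
eef_rot: [-3.141, -0.0, 1.469]
force: [0.1, 1.2, 0.0]
grip_width: 0.0941
grip_force: 0.0
time_s: 12.28
ee_pos: [0.6596, -0.111, 0.0908]
eef_rot: [3.141, 0.0, 1.468]
force: [0.2, 0.2, 2.3]
grip_width: 0.0577
grip_force: 40.0
time_s: 12.65
ee_pos: [0.6595, -0.111, 0.1115]
eef_rot: [3.142, -0.0, 1.535]
force: [-0.4, 0.2, -4.5]
grip_width: 0.0576
grip_force: 40.0
t 12.7 at [ 659.3 -111.   111. ] [-180.   -0.   88.] F [-0.8  0.  -4. ] w 57.6 
 turn [-0. -0. -0.] shift [ 1.16 -0.15  0.  ]
{'px': [329, 316], 'c': (659.5, -109.2), 'z': np.float64(132.0), 'long': 89.8, 'short': 77.1, 'yaw': -2.7, 'sat': 5}
{'px': [319, 176], 'c': (656.3, -60.3), 'z': np.float64(63.3), 'long': 62.8, 'short': 45.6, 'yaw': -2.1, 'sat': 12}
{'px': [319, 55], 'c': (658.5, 0.6), 'z': np.float64(63.4), 'long': 62.9, 'short': 53.2, 'yaw': -2.2, 'sat': 12}
```

```bash
python3 -m inch '-1 .58 -.08 0 0 0 0;-1 .57 -.08 0 0 0 0;-1 0 0 .4 0 0 0;-1 0 0 .3 0 0 0;-1 0 0 0 0 0 0'
python3 -m inch '-1 0 0 .15 0 0 0;-1 0 0 .15 0 0 0;-1 0 0 0 0 0 0'
python3 -m inch '-1 0 0 .09 0 0 0;-1 0 0 0 0 0 0;1 0 0 0 0 0 0;1 0 0 0 0 0 0;1 0 0 0 0 0 0;1 0 0 0 0 0 0'
```

```text
time_s: 13.32
ee_pos: [0.6554, -0.0766, 0.0892]
eef_rot: [-3.14, -0.0, 1.536]
force: [0.5, -0.0, -3.9]
grip_width: 0.0575
grip_force: 40.0
time_s: 13.7
ee_pos: [0.6557, -0.0764, 0.0811]
eef_rot: [-3.141, -0.0, 1.536]
force: [-0.3, -0.2, -3.4]
grip_width: 0.0571
grip_force: 40.0
time_s: 14.45
ee_pos: [0.6559, -0.0764, 0.079]
eef_rot: [3.141, 0.0, 1.536]
force: [0.9, 0.2, -0.0]
grip_width: 0.0925
grip_force: 0.0
```

```bash
python3 -m inch '1 0 0 -1 0 0 0;1 0 0 -1 0 0 0;1 -.7 0 -1 0 0 0;1 -1 0 -.5 0 0 0;1 -1 0 0 0 0 0;1 0 0 0 0 0 0'
cat >> h.py <<'E'
def tilt(c,box,lo,hi):
    P=cloud(c); m=(P[...,2]>lo)&(P[...,2]<hi)&(P[...,0]>box[0])&(P[...,0]<box[1])&(P[...,1]>box[2])&(P[...,1]<box[3])
    Q=P[m]; A=np.c_[Q[:,0]-Q[:,0].mean(),Q[:,1]-Q[:,1].mean(),np.ones(len(Q))]
    k=np.linalg.lstsq(A,Q[:,2],rcond=None)[0]; print("tilt deg",np.degrees(k[:2]).round(2),"z",k[2].round(4),len(Q))
E
python3 - <<'E'
from h import *
from station import camera
c=camera("wrist");np.savez("w6.npz",**c)
for b in blobs(c,.092,.12,1500):print(b)
tilt(c,(.6,.7,-.13,-.03),.093,.105)
t=camera("top");np.savez("t3.npz",**t)
for b in blobs(t,.02,.05):print(b)
plan((340,316,150),(180,0,125))
E
```

```text
time_s: 15.2
ee_pos: [0.6528, -0.1591, 0.1838]
eef_rot: [3.142, 0.0, 1.534]
force: [0.1, 0.4, -0.2]
grip_width: 0.0939
grip_force: 0.0
{'px': [328, 111], 'c': (655.6, -76.3), 'z': np.float64(99.3), 'long': 73.9, 'short': 58.0, 'yaw': 87.9, 'sat': 5}
tilt deg [-0.01  0.03] z 0.0986 7461
{'px': [235, 315], 'c': (360.3, 179.9), 'z': np.float64(38.8), 'long': 46.4, 'short': 26.5, 'yaw': -89.4, 'sat': 89}
{'px': [179, 323], 'c': (339.4, 315.2), 'z': np.float64(38.1), 'long': 75.9, 'short': 60.6, 'yaw': -54.5, 'sat': 20}
{'px': [130, 312], 'c': (363.4, 438.2), 'z': np.float64(38.1), 'long': 79.9, 'short': 59.4, 'yaw': 74.4, 'sat': 141}
{'px': [219, 276], 'c': (454.2, 219.0), 'z': np.float64(38.0), 'long': 75.6, 'short': 59.7, 'yaw': -62.7, 'sat': 94}
t 15.3 at [ 653.1 -157.   183.7] [-180.   -0.   88.] F [ 0.2 -0.6 -0.2] w 93.5 
 turn [-0.  -0.  -3.7] shift [18.9   0.49  1.12]
```

Block in bay 3 is seated: top at 99.3 mm, flat and square. Now the second block.

```bash
python3 -m inch '1 0 0 0 0 0 -1;1 0 0 0 0 0 -1;1 0 0 0 0 0 -1;1 0 0 0 0 0 -.68;1 1 .03 .06 0 0 0;1 1 .03 .06 0 0 0;1 1 .03 .06 0 0 0;1 1 .03 .06 0 0 0;1 1 .03 .06 0 0 0;1 1 .03 .06 0 0 0'
python3 -m inch '1 1 .03 .06 0 0 0;1 1 .03 .06 0 0 0;1 1 .03 .06 0 0 0;1 1 .03 .06 0 0 0;1 1 .03 .06 0 0 0;1 1 .03 .06 0 0 0;1 1 .03 .06 0 0 0;1 1 .03 .06 0 0 0;1 1 .03 .06 0 0 0;1 1 .03 .06 0 0 0'
python3 -m inch '1 .9 0 .06 0 0 0;1 1 0 0 0 0 0;1 0 0 0 0 0 0;1 0 0 0 0 0 0'
python3 - <<'E'
from h import *
from station import camera
c=camera("wrist");np.savez("w7.npz",**c)
for b in blobs(c,.025,.045,1000):print(b)
plan((340,316,16),(180,0,125))
E
```

```text
time_s: 16.55
ee_pos: [0.554, -0.0046, 0.173]
eef_rot: [3.141, -0.0, 2.18]
force: [0.3, -0.3, -0.1]
grip_width: 0.0939
grip_force: 0.0
time_s: 17.8
ee_pos: [0.3896, 0.2464, 0.1551]
eef_rot: [3.141, -0.0, 2.18]
force: [0.5, 0.2, 0.5]
grip_width: 0.0942
grip_force: 0.0
time_s: 18.3
ee_pos: [0.3581, 0.2918, 0.1533]
eef_rot: [3.142, 0.0, 2.18]
force: [-0.2, -0.4, 0.5]
grip_width: 0.0943
grip_force: 0.0
{'px': [381, 364], 'c': (456.1, 225.3), 'z': np.float64(36.1), 'long': 80.3, 'short': 59.2, 'yaw': -62.1, 'sat': 132}
{'px': [247, 325], 'c': (347.4, 193.0), 'z': np.float64(36.1), 'long': 62.9, 'short': 42.1, 'yaw': -69.2, 'sat': 127}
{'px': [329, 186], 'c': (340.1, 319.6), 'z': np.float64(36.3), 'long': 74.8, 'short': 58.0, 'yaw': -55.8, 'sat': 7}
{'px': [465, 59], 'c': (364.9, 441.8), 'z': np.float64(36.3), 'long': 76.5, 'short': 58.6, 'yaw': 74.1, 'sat': 132}
t 18.35 at [358.3 291.5 153.3] [180.    0.  124.8] F [-0.4 -0.2  0.3] w 94.2 
 turn [ 0.    0.   -0.02] shift [ 1.02 -0.03  4.58]
```

```bash
python3 -m inch '1 .56 .01 0 0 0 .06;1 .56 .01 .5 0 0 0;1 0 0 1 0 0 0;1 0 0 1 0 0 0;1 0 0 1 0 0 0;1 0 0 1 0 0 0;1 0 0 .08 0 0 0;1 0 0 0 0 0 0'
python3 -m inch '-1 0 0 0 0 0 0;-1 0 0 0 0 0 0;-1 0 0 0 0 0 0;-1 0 0 0 0 0 0;-1 0 0 0 0 0 0' 40
python3 -m inch '-1 0 0 -1 0 0 0;-1 0 0 -1 0 0 0;-1 0 0 -1 0 0 0;-1 0 0 -1 0 0 0;-1 0 0 -1 0 0 0;-1 0 0 0 0 0 0'
python3 - <<'E'
from h import *
plan((655,20,160),(180,0,88))
E
```

```text
time_s: 19.35
ee_pos: [0.3398, 0.3199, 0.0162]
eef_rot: [3.141, -0.0, 2.168]
force: [0.7, -0.5, 0.7]
grip_width: 0.0936
grip_force: 0.0
time_s: 19.98
ee_pos: [0.3397, 0.3198, 0.016]
eef_rot: [3.142, -0.0, 2.168]
force: [-0.7, -0.8, 3.5]
grip_width: 0.0575
grip_force: 40.0
time_s: 20.72
ee_pos: [0.3402, 0.3202, 0.1669]
eef_rot: [3.139, -0.0, 2.168]
force: [0.2, -0.5, -4.8]
grip_width: 0.0575
grip_force: 40.0
t 20.73 at [340.2 320.2 166.9] [179.8  -0.  124.2] F [ 0.2 -0.5 -4.8] w 57.5 
 turn [ 0.02 -0.01  3.62] shift [-9.63 10.84  0.23]
```

```bash
python3 -m inch '-1 0 0 0 0 0 1;-1 0 0 0 0 0 1;-1 0 0 0 0 0 1;-1 0 0 0 0 0 .62;-1 -.83 .98 0 0 0 0;-1 -.83 .98 0 0 0 0;-1 -.83 .98 0 0 0 0;-1 -.83 .98 0 0 0 0;-1 -.83 .98 0 0 0 0;-1 -.83 .98 0 0 0 0'
python3 -m inch '-1 -.83 .98 0 0 0 0;-1 -.83 .98 0 0 0 0;-1 -.83 .98 0 0 0 0;-1 -.83 .98 0 0 0 0;-1 -.83 .98 0 0 0 0;-1 0 0 0 0 0 0;-1 0 0 0 0 0 0'
python3 - <<'E'
from h import *
from station import camera
c=camera("wrist");np.savez("w8.npz",**c)
for b in blobs(c,.058,.069,1500):print(b)
for b in blobs(c,.175,.2,1500):print(b)
plan((662,99,90),(180,0,88))
E
```

```text
time_s: 21.98
ee_pos: [0.5111, 0.1632, 0.1636]
eef_rot: [-3.139, 0.001, 1.536]
force: [-0.2, 0.4, -4.0]
grip_width: 0.0578
grip_force: 40.0
time_s: 22.85
ee_pos: [0.6527, 0.0352, 0.1639]
eef_rot: [-3.139, -0.0, 1.536]
force: [-0.7, 0.8, -3.9]
grip_width: 0.0577
grip_force: 40.0
{'px': [341, 140], 'c': (662.6, 100.1), 'z': np.float64(63.4), 'long': 78.1, 'short': 62.1, 'yaw': 88.0, 'sat': 11}
{'px': [327, 316], 'c': (652.7, 35.9), 'z': np.float64(184.1), 'long': 89.0, 'short': 76.2, 'yaw': -1.9, 'sat': 5}
t 22.9 at [652.7  35.5 164.5] [-179.9   -0.    88.1] F [ 0.   0.2 -3.6] w 57.5 
 turn [-0.01 -0.    0.01] shift [2.12 0.24 2.48]
```

```bash
python3 -m inch '-1 .72 .08 0 0 0 0;-1 .72 .08 0 0 0 0;-1 .71 .08 0 0 0 0;-1 0 0 .8 0 0 0;-1 0 0 .8 0 0 0;-1 0 0 .5 0 0 0;-1 0 0 .4 0 0 0;-1 0 0 0 0 0 0'
python3 -m inch '-1 0 0 .15 0 0 0;-1 0 0 .15 0 0 0;-1 0 0 0 0 0 0'
```

```text
time_s: 23.9
ee_pos: [0.6627, 0.0995, 0.0903]
eef_rot: [-3.141, -0.0, 1.536]
force: [-0.2, 1.7, -3.9]
grip_width: 0.0576
grip_force: 40.0
time_s: 24.28
ee_pos: [0.663, 0.0994, 0.0818]
eef_rot: [3.141, -0.0, 1.536]
force: [1.9, 4.5, -5.2]
grip_width: 0.0577
grip_force: 40.0
```

```bash
python3 -m inch '-1 0 0 .1 0 0 0;-1 0 0 0 0 0 0;1 0 0 0 0 0 0;1 0 0 0 0 0 0;1 0 0 0 0 0 0;1 0 0 0 0 0 0'
python3 -m inch '1 0 0 -1 0 0 0;1 0 0 -1 0 0 0;1 -.8 0 -1 0 0 0;1 -1 0 -.5 0 0 0;1 -1 0 0 0 0 0;1 0 0 0 0 0 0'
python3 - <<'E'
from h import *
from station import camera
c=camera("wrist");np.savez("w9.npz",**c)
for b in blobs(c,.092,.12,1500):print(b)
tilt(c,(.6,.7,.05,.15),.093,.105)
t=camera("top");np.savez("t4.npz",**t)
for lo,hi in((.045,.065),(.085,.12)):
  for b in blobs(t,lo,hi):print(b)
plan((340,316,150),(180,0,125))
E
```

```text
time_s: 25.02
ee_pos: [0.6629, 0.099, 0.0789]
eef_rot: [3.142, 0.0, 1.536]
force: [0.3, -0.4, -0.6]
grip_width: 0.0927
grip_force: 0.0
time_s: 25.78
ee_pos: [0.66, 0.0133, 0.184]
eef_rot: [3.141, 0.0, 1.534]
force: [0.4, 1.1, -0.7]
grip_width: 0.0941
grip_force: 0.0
{'px': [327, 362], 'c': (655.6, -74.2), 'z': np.float64(99.1), 'long': 77.1, 'short': 57.9, 'yaw': 87.9, 'sat': 5}
{'px': [328, 107], 'c': (662.8, 99.0), 'z': np.float64(99.3), 'long': 73.5, 'short': 58.2, 'yaw': 87.9, 'sat': 3}
tilt deg [0.05 0.05] z 0.0986 7431
{'px': [430, 314], 'c': (363.7, -289.3), 'z': np.float64(59.5), 'long': 43.3, 'short': 40.3, 'yaw': -89.7, 'sat': 29}
{'px': [160, 247], 'c': (520.1, 363.4), 'z': np.float64(58.3), 'long': 42.2, 'short': 39.3, 'yaw': 2.4, 'sat': 30}
{'px': [344, 191], 'c': (652.1, -81.7), 'z': np.float64(101.3), 'long': 66.8, 'short': 60.7, 'yaw': 89.8, 'sat': 18}
{'px': [258, 188], 'c': (659.3, 122.0), 'z': np.float64(101.5), 'long': 58.5, 'short': 21.5, 'yaw': 0.3, 'sat': 19}
{'px': [200, 169], 'c': (702.8, 261.6), 'z': np.float64(109.7), 'long': 60.8, 'short': 55.6, 'yaw': -44.6, 'sat': 129}
{'px': [429, 160], 'c': (729.2, -282.4), 'z': np.float64(110.1), 'long': 78.0, 'short': 33.2, 'yaw': 52.3, 'sat': 26}
{'px': [77, 123], 'c': (816.0, 568.6), 'z': np.float64(112.8), 'long': 65.2, 'short': 23.6, 'yaw': -40.4, 'sat': 21}
t 25.88 at [660.   15.4 183.8] [-180.   -0.   88.] F [0.6 0.3 0.4] w 93.7 
 turn [-0.  -0.  -3.7] shift [14.33 -2.99  1.13]
```

Both blocks are seated, and no third aluminium block has turned up. Now the left cup, for bay 1: lay it on its side, re-grip it, then stand it up.

```bash
python3 -c "
from h import *
plan((522,367,185),(180,0,35))"
```

```text
t 25.88 at [660.   15.4 183.8] [-180.   -0.   88.] F [0.6 0.3 0.4] w 93.7 
 turn [-0.  -0.   5.3] shift [  2.95 -12.24  -0.04]
```

```bash
python3 -m inch '1 0 0 0 0 0 1;1 0 0 0 0 0 1;1 0 0 0 0 0 1;1 0 0 0 0 0 1;1 0 0 0 0 0 1;1 0 0 0 0 0 .3'
python3 -m inch '1 .2 -.95 0 0 0 0;1 .2 -.95 0 0 0 0;1 .2 -.95 0 0 0 0;1 .2 -.95 0 0 0 0;1 .2 -.95 0 0 0 0;1 .2 -.95 0 0 0 0;1 .2 -.95 0 0 0 0;1 .2 -.95 0 0 0 0;1 .2 -.95 0 0 0 0;1 .2 -.95 0 0 0 0'
python3 -m inch '1 .2 -.95 0 0 0 0;1 .2 -.95 0 0 0 0;1 .2 -.8 0 0 0 0;1 0 0 0 0 0 0;1 0 0 0 0 0 0'
python3 - <<'E'
from h import *
from station import camera
c=camera("wrist");np.savez("w10.npz",**c)
for b in blobs(c,.048,.065,600):print(b)
plan((522,367,185),(180,0,35))
from station import ctrl; print(ctrl.get_obs()["qpos"].round(2))
E
```

```text
time_s: 26.62
ee_pos: [0.66, 0.0164, 0.1836]
eef_rot: [-3.141, 0.0, 0.609]
force: [0.3, -0.1, -0.5]
grip_width: 0.0941
grip_force: 0.0
time_s: 27.88
ee_pos: [0.5446, 0.2849, 0.1837]
eef_rot: [-3.141, 0.0, 0.613]
force: [1.0, 0.8, -0.5]
grip_width: 0.0942
grip_force: 0.0
time_s: 28.5
ee_pos: [0.5137, 0.3595, 0.1837]
eef_rot: [3.141, 0.0, 0.612]
force: [-0.7, -0.5, -0.5]
grip_width: 0.0937
grip_force: 0.0
{'px': [599, 278], 'c': (603.2, 163.0), 'z': np.float64(61.6), 'long': 96.8, 'short': 13.2, 'yaw': -1.7, 'sat': 19}
{'px': [331, 207], 'c': (525.7, 368.2), 'z': np.float64(56.3), 'long': 43.5, 'short': 41.9, 'yaw': 35.1, 'sat': 18}
{'px': [564, 77], 'c': (695.2, 289.0), 'z': np.float64(61.4), 'long': 60.6, 'short': 25.8, 'yaw': 43.7, 'sat': 29}
t 28.55 at [513.9 359.2 183.8] [180.   0.  35.] F [ 0.8  0.2 -0.3] w 94.3 
 turn [0. 0. 0.] shift [ 0.37 -0.06 -0.04]
[ 0.55  0.49  1.31 -0.    1.34  1.51]
```

```bash
cat >> h.py <<'E'
def plang(G,heading,theta):
    """grasp point G (mm), tool x heading (deg), theta = forward tilt about tool y (psi=90-theta)"""
    B=R.from_euler("z",heading,degrees=True)*R.from_euler("x",180,degrees=True)*R.from_euler("y",theta,degrees=True)
    plan(np.asarray(G)+B.apply([0,0,18.8]),B.as_euler("xyz",degrees=True))
    g=grasp(); print(" grasp now",g.round(1))
def grasp():
    from station import ctrl
    o=ctrl.get_obs(); return o["ee_pos"]*1000-R.from_euler("xyz",o["eef_rot"]).apply([0,0,18.8])
E
python3 -c "
from h import *
plang((525.7,368.2,30),35,-30)"
```

```text
t 28.55 at [513.9 359.2 183.8] [180.   0.  35.] F [ 0.8  0.2 -0.3] w 94.3 
 turn [ 0. -3.  0.] shift [ 2.99 -0.02  4.82]
 grasp now [513.9 359.2 202.6]
```

```bash
python3 -m inch '1 0 0 0 0 -1 0;1 0 0 0 0 -1 0;1 0 0 0 0 -1 0;1 1 0 0 0 0 0;1 1 0 0 0 0 0;1 1 0 0 0 0 0;1 0 0 0 0 0 0;1 0 0 0 0 0 0'
python3 -c "
from h import *
plang((525.7,368.2,30),35,-30)
from station import ctrl; print(ctrl.get_obs()['qpos'].round(2))"
```

```text
time_s: 29.55
ee_pos: [0.5776, 0.4037, 0.1395]
eef_rot: [-3.142, 0.523, 0.611]
force: [-0.3, -0.2, -0.1]
grip_width: 0.0938
grip_force: 0.0
t 29.55 at [577.6 403.7 139.5] [-180.   30.   35.] F [-0.3 -0.2 -0.1] w 93.8 
 turn [-0. -0. -0.] shift [ 0.01 -0.02  4.84]
 grasp now [585.3 409.1 155.8]
[ 0.57  1.17  0.34 -0.03  2.15  1.52]
```

```bash
python3 -m inch '1 0 0 .9 0 0 0;1 0 0 .9 0 0 0;1 0 0 .9 0 0 0;1 0 0 .9 0 0 0;1 0 0 .7 0 0 0;1 0 0 .54 0 0 0;1 0 0 0 0 0 0;-1 0 0 0 0 0 0;-1 0 0 0 0 0 0;-1 0 0 0 0 0 0' 15
python3 -m inch '-1 0 0 0 0 0 0;-1 0 0 0 0 0 0;-1 0 0 0 0 0 0;-1 0 0 -1 0 0 0;-1 0 0 -1 0 0 0'
python3 - <<'E'
from h import *
from station import camera
c=camera("wrist");np.savez("w11.npz",**c);cv2.imwrite("pics/w11.png",c["img"])
plang((525.7,368.2,30),35,-30)
E
```

```text
time_s: 30.8
ee_pos: [0.5184, 0.3628, 0.0135]
eef_rot: [3.142, 0.523, 0.611]
force: [0.0, -0.5, 0.1]
grip_width: 0.0678
grip_force: 0.0
time_s: 31.42
ee_pos: [0.5429, 0.38, 0.0657]
eef_rot: [-3.142, 0.524, 0.611]
force: [-0.2, -0.1, -0.5]
grip_width: 0.0486
grip_force: 14.7
t 31.48 at [544.8 381.2  69.5] [180.   29.7  35. ] F [0.7 1.  2.9] w 48.7 
 turn [ 0.   -0.03  0.  ] shift [-0.01 -0.01  2.15]
 grasp now [552.4 386.6  85.8]
```

View pics/w11.png

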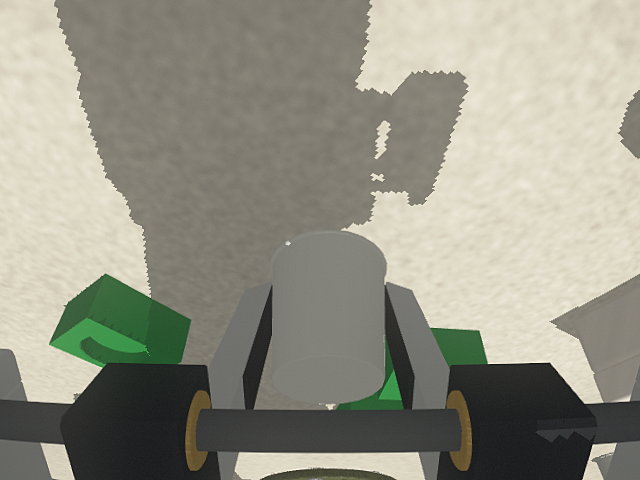

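Wrist view: the cup is held between the pads at (329,315), width 48.7 mm. Now I tilt by 90° to lay it down.

```bash
python3 -m inch '-1 0 0 -.5 0 1 0;-1 0 0 0 0 1 0;-1 0 0 0 0 1 0;-1 0 0 0 0 1 0;-1 0 0 0 0 1 0;-1 0 0 0 0 1 0;-1 0 0 0 0 1 0;-1 0 0 0 0 1 0;-1 0 0 0 0 1 0;-1 0 0 0 0 0 0' 15
python3 -c "
from h import *
plang((535,395,27),35,60)
from station import ctrl; print(ctrl.get_obs()['qpos'].round(2))"
```

```text
time_s: 32.72
ee_pos: [0.5387, 0.4008, 0.0824]
eef_rot: [-3.106, -0.769, 0.612]
force: [-1.7, -0.0, -0.1]
grip_width: 0.0483
grip_force: 14.7
t 32.73 at [538.7 400.8  82.4] [-178.   -44.    35.1] F [-1.7 -0.  -0.1] w 48.3 
 turn [-0.21  1.59 -0.02] shift [-1.71  0.09  1.37]
 grasp now [528.4 392.8  95.9]
[0.55 0.43 1.87 0.82 0.1  0.71]
```

```bash
python3 -m inch '-1 0 0 0 0 .8 0;-1 0 0 0 0 .8 0;-1 0 0 0 0 0 0' 15
python3 -c "
from h import *
plang((535,395,27),35,60)
from station import ctrl; print(ctrl.get_obs()['qpos'].round(2))"
```

```text
time_s: 33.1
ee_pos: [0.5266, 0.4092, 0.0767]
eef_rot: [-3.053, -0.786, 0.61]
force: [0.5, -0.9, -0.6]
grip_width: 0.0488
grip_force: 14.7
t 33.1 at [526.6 409.2  76.7] [-174.9  -45.    35. ] F [ 0.5 -0.9 -0.6] w 48.8 
 turn [-0.5   1.5  -0.07] shift [-1.46  0.55  1.42]
 grasp now [516.7 400.2  89.9]
[0.55 0.43 1.9  1.36 0.13 0.17]
```

```bash
python3 -m inch '-1 0 0 0 0 .6 0;-1 0 0 0 0 .6 0;-1 0 0 0 0 .6 0;-1 0 0 0 0 .6 0;-1 0 0 0 0 0 0;-1 0 0 0 0 0 0' 15
python3 -c "
from h import *
plang((535,395,27),35,60)
from station import ctrl; print(ctrl.get_obs()['qpos'].round(2))"
```

```text
time_s: 33.85
ee_pos: [0.5127, 0.4224, 0.0723]
eef_rot: [-2.95, -0.946, 0.567]
force: [-0.7, -0.6, -0.3]
grip_width: 0.0485
grip_force: 14.7
t 33.85 at [512.7 422.4  72.3] [-169.   -54.2   32.5] F [-0.7 -0.6 -0.3] w 48.5 
 turn [-0.89  0.56 -0.19] shift [-1.26  1.18  1.46]
 grasp now [502.  411.4  83. ]
[ 0.55  0.47  1.99  2.46  0.33 -0.92]
```

```bash
python3 -m inch '-1 0 0 0 -.45 .28 -.1;-1 0 0 0 -.45 .28 -.1;-1 0 0 0 0 0 0;-1 0 0 0 0 0 0' 15
python3 -c "
from h import *
plang((535,395,27),35,60)
from station import ctrl; print(ctrl.get_obs()['qpos'].round(2))"
```

```text
time_s: 34.35
ee_pos: [0.5128, 0.4258, 0.0743]
eef_rot: [-3.068, -1.027, 0.59]
force: [0.2, -0.1, -0.7]
grip_width: 0.0484
grip_force: 14.8
t 34.35 at [512.8 425.8  74.3] [-175.8  -58.8   33.8] F [ 0.2 -0.1 -0.7] w 48.4 
 turn [-0.32  0.11 -0.07] shift [-1.35  1.27  1.43]
 grasp now [500.2 415.7  84. ]
[ 0.62  0.48  2.01  3.01  0.39 -1.43]
```

```bash
python3 -m inch '-1 0 .42 .2 -.32 .1 -.07;-1 0 .42 .2 0 0 0;-1 -.1 .43 .2 0 0 0;-1 -.4 0 .25 0 0 0;-1 -.4 0 .25 0 0 0;-1 -.2 0 .1 0 0 0;-1 0 0 0 0 0 0;-1 0 0 0 0 0 0' 15
python3 - <<'E'
from h import *
plang((535,395,27),35,60)
from station import ctrl,camera; print(ctrl.get_obs()['qpos'].round(2))
c=camera("wrist");np.savez("w12.npz",**c);cv2.imwrite("pics/w12.png",c["img"])
E
```

```text
time_s: 35.35
ee_pos: [0.5468, 0.4027, 0.027]
eef_rot: [3.136, -1.046, 0.613]
force: [0.9, -0.9, -1.0]
grip_width: 0.0487
grip_force: 14.8
t 35.35 at [546.8 402.7  27. ] [179.7 -59.9  35.1] F [ 0.9 -0.9 -1. ] w 48.7 
 turn [0.02 0.01 0.01] shift [-0.23 -0.01  0.22]
 grasp now [533.4 393.5  36.4]
[ 0.57  0.62  1.98  3.07  0.5  -1.53]
```

View pics/w12.png

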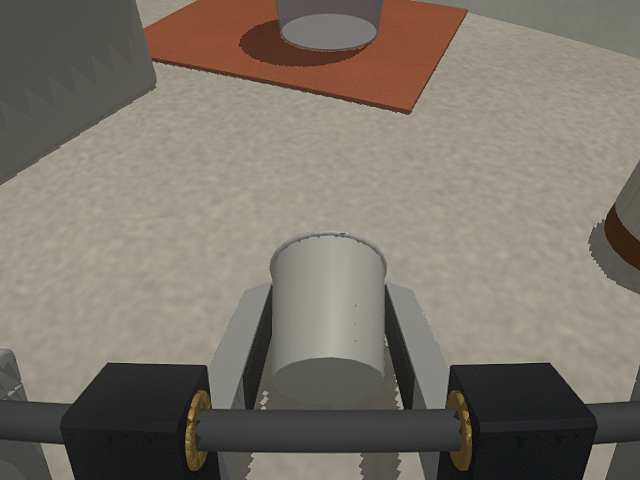

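```bash
python3 -m inch '-1 -.13 0 .07 0 0 0;-1 -.13 0 .08 0 0 0;-1 0 0 0 0 0 0' 15
python3 -m inch '-.3 0 0 0 0 0 0;.2 0 0 0 0 0 0;.4 0 0 0 0 0 0;.6 0 0 0 0 0 0;1 0 0 0 0 0 0;1 0 0 -.5 0 0 0;1 0 0 -1 0 0 0;1 0 0 -1 0 0 0;1 .5 0 -1 0 0 0;1 0 0 0 0 0 0'
python3 - <<'E'
from h import *
from station import ctrl,camera
c=camera("wrist");np.savez("w13.npz",**c);cv2.imwrite("pics/w13.png",c["img"])
plang((535,395,100),35,-20)
E
```

```text
time_s: 35.78
ee_pos: [0.5469, 0.4024, 0.0176]
eef_rot: [3.136, -1.046, 0.612]
force: [-1.5, -0.9, 2.6]
grip_width: 0.0486
grip_force: 14.8
time_s: 37.02
ee_pos: [0.4778, 0.3547, 0.0853]
eef_rot: [3.136, -1.048, 0.613]
force: [-0.4, -0.1, -0.3]
grip_width: 0.094
grip_force: 0.0
t 37.08 at [478.3 355.   84.4] [179.7 -60.   35.1] F [ 0.5  0.3 -1. ] w 94.3 
 turn [ 0.02 -8.   -0.01] shift [ 2.   -0.01 -0.65]
 grasp now [464.9 345.7  93.8]
```

View pics/w13.png

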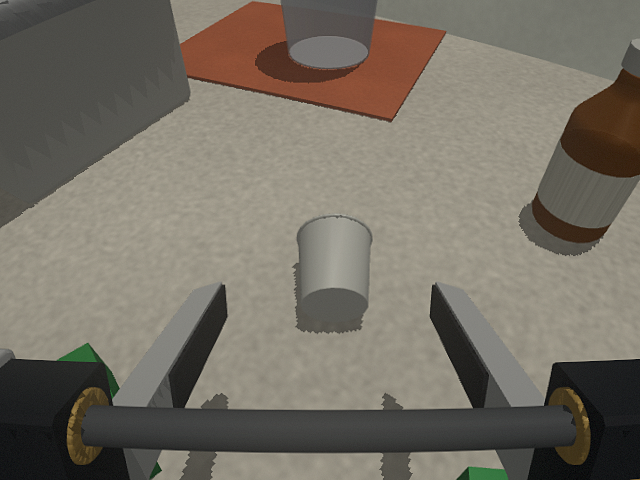

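Wrist view: the cup lies on its side at (334,270), mouth away, upright heading preserved. Now I swing the tool back for the re-grip.

```bash
python3 -m inch '1 .87 0 -.5 0 0 0;1 .87 0 -.5 0 0 0;1 0 0 0 0 -1 0;1 0 0 0 0 -1 0;1 0 0 0 0 -1 0;1 0 0 0 0 -1 0;1 0 0 0 0 -1 0;1 0 0 0 0 -1 0;1 0 0 0 0 -1 0;1 0 0 0 0 0 0'
python3 - <<'E'
from h import *
from station import ctrl
plang((535,395,130),35,-20);print(ctrl.get_obs()['qpos'].round(2))
E
```

```text
time_s: 38.33
ee_pos: [0.4499, 0.4132, 0.1459]
eef_rot: [-2.944, -0.796, 0.64]
force: [0.3, -0.1, -0.1]
grip_width: 0.0941
grip_force: 0.0
t 38.33 at [449.9 413.2 145.9] [-168.7  -45.6   36.7] F [ 0.3 -0.1 -0.1] w 94.1 
 turn [-1.04 -6.52  0.82] shift [2.04 2.12 0.45]
 grasp now [441.5 402.4 158.8]
[0.58 0.21 2.02 1.09 0.28 0.45]
```

```bash
python3 -m inch '1 0 0 0 -.14 -.93 .12;1 0 0 0 -.15 -.93 .12;1 0 0 0 -.15 -.93 .12;1 0 0 0 -.15 -.93 .12;1 0 0 0 -.15 -.93 .12;1 0 0 0 -.15 -.93 .12;1 0 0 0 -.15 -.94 .1;1 0 0 0 0 0 0'
python3 - <<'E'
from h import *
from station import ctrl,camera
plang((535,395,130),35,-20);print(ctrl.get_obs()['qpos'].round(2))
c=camera("wrist");np.savez("w14.npz",**c)
for b in blobs(c,.02,.06,600):print(b)
E
```

```text
time_s: 39.33
ee_pos: [0.4426, 0.4252, 0.1447]
eef_rot: [-3.071, 0.197, 0.676]
force: [0.4, -0.4, -0.3]
grip_width: 0.0943
grip_force: 0.0
t 39.33 at [442.6 425.2 144.7] [-176.    11.3   38.7] F [ 0.4 -0.4 -0.3] w 94.3 
 turn [-0.3  -0.86  0.39] shift [2.   2.59 0.42]
 grasp now [446.2 426.5 163.1]
[0.67 0.61 1.23 0.07 1.5  1.56]
{'px': [550, 330], 'c': (459.9, 229.1), 'z': np.float64(35.6), 'long': 83.7, 'short': 68.0, 'yaw': -62.2, 'sat': 150}
{'px': [260, 257], 'c': (369.1, 443.6), 'z': np.float64(35.9), 'long': 77.7, 'short': 65.9, 'yaw': 74.1, 'sat': 136}
{'px': [474, 125], 'c': (534.8, 397.5), 'z': np.float64(46.8), 'long': 58.0, 'short': 50.8, 'yaw': 34.1, 'sat': 18}
```

```bash
python3 -m inch '1 0 0 0 -.3 -.86 .39;1 .67 .86 0 0 0 0;1 .67 .86 0 0 0 0;1 .66 .87 0 0 0 0;1 0 0 0 0 0 0;1 0 0 0 0 0 0'
python3 - <<'E'
from h import *
from station import ctrl,camera
plang((535,395,130),35,-20);print(ctrl.get_obs()['qpos'].round(2))
c=camera("wrist");np.savez("w15.npz",**c);P=cloud(c)
for b in blobs(c,.01,.06,600):print(b)
m=(P[...,2]>.012)&(P[...,2]<.07)&(abs(P[...,0]-.535)<.06)&(abs(P[...,1]-.395)<.06)
Q=P[m]*1000; u=np.array([np.cos(np.radians(35)),np.sin(np.radians(35))]); v=np.array([-u[1],u[0]])
a=(Q[:,:2]-[535,395])@u; t=(Q[:,:2]-[535,395])@v
print("u",np.percentile(a,[.5,2,50,98,99.5]).round(1),"v",np.percentile(t,[.5,50,99.5]).round(1),"z",Q[:,2].max())
for s in range(-36,40,8):
    k=abs(a-s)<3
    if k.sum()>20: print(s,k.sum(),"v",np.percentile(t[k],[1,99]).round(1),"z",np.percentile(Q[k,2],[2,98]).round(1),"v of ridge",t[k][Q[k,2]>Q[k,2].max()-2].mean().round(1))
E
```

```text
time_s: 40.12
ee_pos: [0.5338, 0.3919, 0.1284]
eef_rot: [3.136, 0.343, 0.605]
force: [-0.3, 0.4, -0.2]
grip_width: 0.0938
grip_force: 0.0
t 40.12 at [533.8 391.9 128.4] [179.7  19.6  34.6] F [-0.3  0.4 -0.2] w 93.8 
 turn [ 0.02 -0.04 -0.03] shift [ 0.07 -0.06  0.54]
 grasp now [538.9 395.6 146.1]
[ 0.58  0.85  0.9  -0.01  1.74  1.55]
{'px': [386, 400], 'c': (374.8, 210.1), 'z': np.float64(27.9), 'long': 66.3, 'short': 38.3, 'yaw': -56.7, 'sat': 116}
{'px': [419, 348], 'c': (449.6, 246.8), 'z': np.float64(35.6), 'long': 105.7, 'short': 52.7, 'yaw': 58.8, 'sat': 127}
{'px': [147, 295], 'c': (380.6, 457.9), 'z': np.float64(35.6), 'long': 89.8, 'short': 54.1, 'yaw': -3.3, 'sat': 129}
{'px': [610, 290], 'c': (591.6, 174.4), 'z': np.float64(47.7), 'long': 80.1, 'short': 61.6, 'yaw': 73.0, 'sat': 25}
{'px': [332, 181], 'c': (543.8, 397.2), 'z': np.float64(46.8), 'long': 69.7, 'short': 48.5, 'yaw': 34.7, 'sat': 17}
{'px': [628, 77], 'c': (689.5, 298.2), 'z': np.float64(35.6), 'long': 58.6, 'short': 19.1, 'yaw': 56.2, 'sat': 64}
u [-29.1 -27.7   5.9  27.2  28. ] v [-28.5  -3.3  21.6] z 52.23295844909332
-28 291 v [-23.4  17.4] z [27.9 43.5] v of ridge -2.9
-20 424 v [-24.4  17.9] z [28.  44.4] v of ridge -3.5
-12 460 v [-24.7  18.5] z [28.7 45.6] v of ridge -3.7
-4 509 v [-25.6  19.2] z [29.2 46.9] v of ridge -3.2
4 555 v [-26.4  19.7] z [30.3 47.9] v of ridge -3.7
12 620 v [-27.   20.1] z [18.8 49. ] v of ridge -3.8
20 706 v [-27.2  20.3] z [13.  50.2] v of ridge -4.1
28 647 v [-29.6  22.5] z [13. 51.] v of ridge -4.1
```

```bash
python3 -c "
from h import *
plang((544.9,397.5,25.5),34.5,-20)"
```

```text
t 40.17 at [533.7 392.1 128.7] [179.6  19.6  34.6] F [ 0.1 -0.6  0.4] w 93.9 
 turn [ 0.04 -0.04  0.01] shift [1.56 0.06 3.72]
 grasp now [538.8 395.8 146.4]
```

```bash
python3 -m inch '1 .8 .03 0 .04 -.04 0;1 .76 .03 .5 0 0 0;1 0 0 .8 0 0 0;1 0 0 .8 0 0 0;1 0 0 .8 0 0 0;1 0 0 .6 0 0 0;1 0 0 .22 0 0 0;1 0 0 0 0 0 0;-1 0 0 0 0 0 0;-1 0 0 0 0 0 0' 15
python3 -m inch '-1 0 0 0 0 0 0;-1 0 0 0 0 0 0;-1 0 0 0 0 0 0;-1 0 0 0 0 0 0;-1 0 0 -1 0 0 0;-1 0 0 -1 0 0 0;-1 0 0 -1 0 0 0;-1 0 0 -1 0 0 0;-1 0 0 0 0 0 0'
python3 - <<'E'
from h import *
from station import ctrl
plang((640,97,200),4,65);print(ctrl.get_obs()['qpos'].round(2))
E
```

```text
time_s: 41.42
ee_pos: [0.5408, 0.393, 0.0081]
eef_rot: [3.139, 0.35, 0.601]
force: [-0.2, -0.2, -0.4]
grip_width: 0.0774
grip_force: 0.0
time_s: 42.55
ee_pos: [0.5753, 0.4168, 0.1219]
eef_rot: [3.139, 0.347, 0.601]
force: [-0.9, 0.2, -0.6]
grip_width: 0.0476
grip_force: 14.9
t 42.55 at [575.3 416.8 121.9] [179.8  19.9  34.4] F [-0.9  0.2 -0.6] w 47.6 
 turn [-1.27  8.27  3.09] shift [ 2.96 10.78  0.8 ]
 grasp now [580.5 420.5 139.5]
[ 0.58  1.    0.64 -0.01  1.85  1.55]
```

```bash
python3 -m inch '-1 0 0 -1 0 1 0;-1 0 0 -1 0 1 0;-1 0 0 -1 0 0 1;-1 0 0 -.5 0 0 1;-1 0 0 0 0 0 .95;-1 0 0 0 0 0 0'
python3 - <<'E'
from h import *
from station import ctrl
plang((600,100,240),5,0);print(ctrl.get_obs()['qpos'].round(2))
E
```

```text
time_s: 43.3
ee_pos: [0.5867, 0.425, 0.2212]
eef_rot: [3.138, 0.002, 0.088]
force: [-1.0, -0.2, -0.8]
grip_width: 0.0478
grip_force: 14.9
t 43.3 at [586.7 425.  221.2] [1.798e+02 1.000e-01 5.000e+00] F [-1.  -0.2 -0.8] w 47.8 
 turn [0.02 0.01 0.  ] shift [-0.5  10.83  0.  ]
 grasp now [586.7 425.1 240. ]
[ 0.58  0.71  0.88 -0.    1.55  2.06]
```

```bash
python3 -m inch '-1 -.05 .99 0 0 0 0;-1 -.05 .99 0 0 0 0;-1 -.05 .99 0 0 0 0;-1 -.05 .99 0 0 0 0;-1 -.05 .99 0 0 0 0;-1 -.05 .99 0 0 0 0;-1 -.05 .99 0 0 0 0;-1 -.05 .99 0 0 0 0;-1 -.05 .99 0 0 0 0;-1 -.05 .99 0 0 0 0'
python3 -m inch '-1 0 .9 0 0 0 0;-1 0 0 0 0 1 0;-1 0 0 0 0 1 0;-1 0 0 0 0 1 0;-1 0 0 0 0 1 0;-1 0 0 0 0 1 0;-1 0 0 0 0 1 0;-1 0 0 0 0 .5 0;-1 0 0 0 0 0 0'
python3 - <<'E'
from h import *
from station import ctrl
plang((600,100,240),5,65);print(ctrl.get_obs()['qpos'].round(2))
E
```

```text
time_s: 44.55
ee_pos: [0.5975, 0.1271, 0.2225]
eef_rot: [3.139, 0.002, 0.092]
force: [1.0, 0.1, -0.2]
grip_width: 0.048
grip_force: 14.9
time_s: 45.68
ee_pos: [0.6003, 0.0958, 0.2637]
eef_rot: [3.141, -1.068, 0.099]
force: [0.2, 0.1, -1.6]
grip_width: 0.0479
grip_force: 15.0
t 45.67 at [600.3  95.8 263.7] [180.  -61.2   5.7] F [ 0.2  0.1 -1.6] w 47.9 
 turn [-0.06  0.38  0.03] shift [-0.72 -0.14  0.96]
 grasp now [583.9  94.2 272.8]
[ 0.1  -0.01  2.08 -0.37  0.    1.94]
```

```bash
python3 -m inch '-1 0 0 0 .6 0 -.28;-1 0 0 0 .6 0 -.28;-1 0 0 0 .6 0 -.28;-1 0 0 0 0 0 0'
python3 - <<'E'
from h import *
from station import ctrl
plang((625,80,180),25,65);print(ctrl.get_obs()['qpos'].round(2))
E
```

```text
time_s: 46.18
ee_pos: [0.588, 0.15, 0.2552]
eef_rot: [3.043, -1.034, 0.308]
force: [0.8, -0.2, 0.7]
grip_width: 0.0476
grip_force: 15.0
t 46.17 at [588.  150.  255.2] [174.4 -59.2  17.6] F [ 0.8 -0.2  0.7] w 47.6 
 turn [ 1.21  0.59 -0.32] shift [-2.22  2.63  1.81]
 grasp now [572.1 146.8 264.8]
[0.19 0.   2.07 0.2  0.03 1.31]
```

```bash
python3 -m inch '-1 0 0 0 .4 .2 -.11;-1 0 0 0 .4 .2 -.11;-1 0 0 0 .4 .2 -.11;-1 0 0 0 0 0 0;-1 0 0 0 0 0 0'
python3 - <<'E'
from h import *
from station import ctrl
plang((625,80,180),25,65);print(ctrl.get_obs()['qpos'].round(2))
E
```

```text
time_s: 46.8
ee_pos: [0.581, 0.1459, 0.2419]
eef_rot: [3.076, -0.998, 0.323]
force: [0.5, -0.6, -0.0]
grip_width: 0.0477
grip_force: 15.0
t 46.8 at [581.  145.9 241.9] [176.2 -57.2  18.5] F [ 0.5 -0.6 -0. ] w 47.7 
 turn [ 0.95  0.79 -0.29] shift [-1.7   2.61  1.86]
 grasp now [565.7 142.1 252.1]
[0.15 0.   2.09 0.98 0.1  0.5 ]
```

```bash
python3 -m inch '-1 0 0 0 .32 .27 -.1;-1 0 0 0 .32 .27 -.1;-1 0 0 0 .32 .27 -.1;-1 0 .5 0 0 0 0;-1 0 .5 0 0 0 0;-1 0 .5 0 0 0 0;-1 0 0 0 0 0 0'
python3 - <<'E'
from h import *
from station import ctrl
plang((625,80,180),25,65);print(ctrl.get_obs()['qpos'].round(2))
E
```

```text
time_s: 47.68
ee_pos: [0.5948, 0.1051, 0.2361]
eef_rot: [3.139, -1.065, 0.39]
force: [-0.5, 0.3, -1.9]
grip_width: 0.0475
grip_force: 15.0
t 47.67 at [594.8 105.1 236.1] [179.8 -61.   22.4] F [-0.5  0.3 -1.9] w 47.5 
 turn [ 0.25  0.4  -0.12] shift [-1.46  1.18  1.92]
 grasp now [579.6  98.9 245.2]
[-0.06  0.05  2.1   1.63  0.39 -0.3 ]
```

```bash
python3 -m inch '-1 0 0 0 .25 .4 -.12;-1 -.4 .3 .48 0 0 0;-1 -.4 .3 .48 0 0 0;-1 -.36 .3 .48 0 0 0;-1 -.3 .28 .48 0 0 0;-1 0 0 0 0 0 0'
python3 - <<'E'
from h import *
from station import ctrl,camera
plang((662.8,99.5,124),25,65);print(ctrl.get_obs()['qpos'].round(2))
c=camera("wrist");np.savez("w16.npz",**c);cv2.imwrite("pics/w16.png",c["img"])
t=camera("top");np.savez("t16.npz",**t);s=camera("scene");np.savez("s16.npz",**s)
cv2.imwrite("pics/s16.png",cv2.resize(s["img"][180:360,220:480],None,fx=2.5,fy=2.5))
E
```

```text
time_s: 48.42
ee_pos: [0.64, 0.0885, 0.1711]
eef_rot: [-3.139, -1.134, 0.436]
force: [0.2, 0.4, 0.6]
grip_width: 0.0476
grip_force: 15.0
t 48.42 at [640.   88.5 171.1] [-179.9  -65.    25. ] F [0.2 0.4 0.6] w 47.6 
 turn [-0.01  0.   -0.  ] shift [-1.06 -0.01  2.06]
 grasp now [624.5  81.3 179. ]
[-0.12  0.3   2.04  2.02  0.57 -0.77]
```

View pics/w16.png

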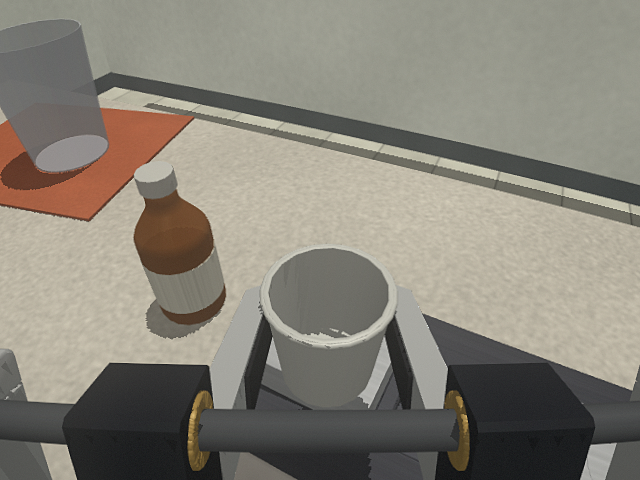

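View pics/s16.png

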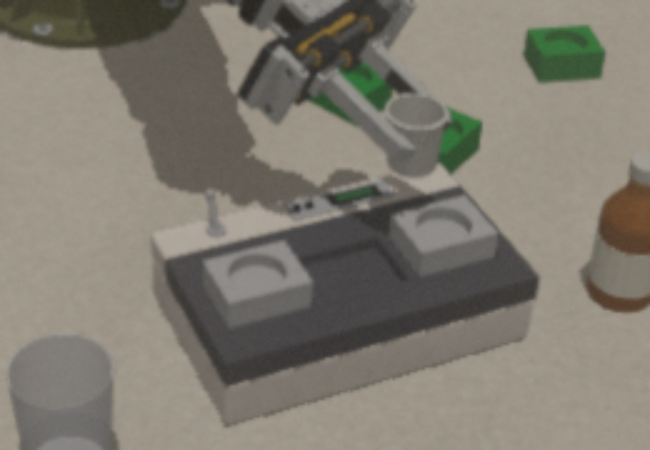

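The cup is held mouth-up: wrist (329,300), scene crop (413,135). I measure its rim plane and centre with the depth.

```bash
cat >> h.py <<'E'
def rim(c,g):
    """fit the mouth rim of the cup held at grasp point g (mm): centre and tilt (scale by circle fit in its plane)"""
    P=cloud(c)*1000; Q=P[(np.linalg.norm(P[...,:2]-g[:2],axis=-1)<60)&(P[...,2]>g[2]-45)&(P[...,2]<g[2]+60)]
    # highest point per azimuth sector round the cloud's rough centre
    top=Q[Q[:,2]>np.percentile(Q[:,2],99.5)-12]; 
    (cx,cy),r=cv2.minEnclosingCircle(top[:,:2].astype(np.float32))
    for _ in range(5):
        d=top[:,:2]-[cx,cy]; rr=np.hypot(*d.T); k=abs(rr-24.8)<2.5; E=top[k]
        az=((np.degrees(np.arctan2(*(E[:,:2]-[cx,cy]).T))+180)//10).astype(int)
        S=np.array([E[az==i][np.argsort(E[az==i][:,2])[-5:]].mean(0) for i in set(az)])
        A=np.c_[2*S[:,:2],np.ones(len(S))]; k=np.linalg.lstsq(A,(S[:,:2]**2).sum(1),rcond=None)[0]; cx,cy=k[:2]
    r=np.sqrt(k[2]+cx**2+cy**2); B=np.c_[S[:,0]-cx,S[:,1]-cy,np.ones(len(S))]; n=np.linalg.lstsq(B,S[:,2],rcond=None)[0]
    print("rim c",round(cx,1),round(cy,1),"z",n[2].round(1),"r",r.round(1),"slope deg x,y",np.degrees(n[:2]).round(1),"n",len(S),"resid",np.abs(B@n-S[:,2]).max().round(1))
    return np.array([cx,cy,n[2]]),n
E
python3 - <<'E'
from h import *
c=load("w16.npz"); r,n=rim(c,grasp())
ax=np.array([-n[0],-n[1],1]);ax/=np.linalg.norm(ax); print("bottom centre",(r-56*ax).round(1),"u slope",np.degrees(n[:2]@[np.cos(np.radians(25)),np.sin(np.radians(25))]).round(1))
E
```

```text
rim c 590.4 66.5 z 207.2 r 26.6 slope deg x,y [-25.2 -11.8] n 10 resid 0.2
bottom centre [568.2  56.2 156.8] u slope -27.9
```

```bash
python3 - <<'E'
from h import *
c=load("w16.npz"); g=grasp(); P=cloud(c)*1000
u=np.array([np.cos(np.radians(25)),np.sin(np.radians(25))]);v=np.array([-u[1],u[0]])
# rim in the picture: ellipse edge region; sample 3D along columns/rows
for (x,y) in [(329,248),(270,280),(390,280),(300,255),(360,255),(262,300),(396,300),(329,347),(290,340),(370,340),(329,380),(300,390)]:
    p=P[y,x]; d=p[:2]-g[:2]; print((x,y),p.round(1),"u",(d@u).round(1),"v",(d@v).round(1),"dz",(p[2]-g[2]).round(1))
E
```

```text
(329, 248) [648.1  93.3 195.6] u 26.5 v 0.8 dz 14.7
(270, 280) [619.7 105.8 197.4] u 6.0 v 24.2 dz 16.5
(390, 280) [641.4  63.  195.7] u 7.6 v -23.7 dz 14.8
(300, 255) [638.9 102.6 195.7] u 22.1 v 13.2 dz 14.8
(360, 255) [648.6  79.  196.8] u 20.9 v -12.3 dz 15.9
(262, 300) [610.4 104.  196. ] u -3.1 v 26.5 dz 15.1
(396, 300) [632.2  57.5 196. ] u -3.1 v -24.9 dz 15.1
(329, 347) [602.3  71.9 195.8] u -24.1 v 0.8 dz 14.9
(290, 340) [599.   85.5 196. ] u -21.3 v 14.6 dz 15.1
(370, 340) [615.2  61.2 189.6] u -16.9 v -14.4 dz 8.7
(329, 380) [605.1  73.2 167.9] u -21.0 v 0.8 dz -13.0
(300, 390) [603.8  86.4 151.7] u -16.6 v 13.4 dz -29.1
```

```bash
python3 - <<'E'
from h import *
c=load("w9.npz");P=cloud(c)*1000
# recess floor (z about 85) of block in bay 1: centre
m=(abs(P[...,2]-85)<3)&(abs(P[...,0]-662)<30)&(abs(P[...,1]-99)<30);Q=P[m];print(len(Q),Q.min(0).round(1),Q.max(0).round(1),cv2.minEnclosingCircle(Q[:,:2].astype(np.float32)))
plang((662.1,98.1,152),25,65)
E
```

```text
4758 [638.9  74.9  82.1] [686.6 122.9  88. ] ((662.8123168945312, 98.81748962402344), 24.14027214050293)
t 48.58 at [639.9  88.6 173. ] [179.9 -65.1  25.2] F [-0.2 -0.2  0.1] w 47.5 
 turn [-0.01 -0.01  0.01] shift [-0.29  0.02  1.65]
 grasp now [624.4  81.3 180.9]
```

```bash
python3 -m inch '-1 -.07 .01 .41 0 0 0;-1 -.07 .01 .41 0 0 0;-1 -.07 .01 .41 0 0 0;-1 -.08 0 .42 0 0 0;-1 0 0 0 0 0 0;-1 0 0 0 0 0 0'
python3 - <<'E'
from h import *
from station import camera,ctrl
plang((662.2,97.7,127),25,65);print(ctrl.get_obs()['qpos'].round(2))
c=camera("wrist");np.savez("w17.npz",**c);g=grasp();P=cloud(c)*1000
u=np.array([np.cos(np.radians(25)),np.sin(np.radians(25))]);v=np.array([-u[1],u[0]])
for (x,y) in [(329,248),(262,300),(396,300),(329,347)]:
    p=P[y,x]; d=p[:2]-g[:2]; print(p.round(1),"u",(d@u).round(1),"v",(d@v).round(1),"dz",(p[2]-g[2]).round(1))
E
```

```text
time_s: 49.32
ee_pos: [0.6779, 0.1048, 0.1436]
eef_rot: [3.141, -1.136, 0.438]
force: [0.3, 0.2, 0.1]
grip_width: 0.0477
grip_force: 15.0
t 49.33 at [677.9 104.8 143.6] [180.  -65.1  25.1] F [0.3 0.2 0.1] w 47.7 
 turn [-0.01 -0.01  0.  ] shift [-0.74 -0.01  0.34]
 grasp now [662.4  97.6 151.5]
[-0.08  0.42  1.95  2.12  0.55 -0.86]
[685.5 109.4 168.5] u 26.0 v 1.0 dz 16.8
[647.6 119.8 169.4] u -4.0 v 26.5 dz 17.6
[670.5  73.9 167.9] u -2.7 v -24.8 dz 16.1
[640.2  88.2 168. ] u -24.0 v 1.0 dz 16.3
```

```bash
python3 -m inch '-1 -.21 0 .1 0 0 0;-1 -.21 0 .1 0 0 0;-1 -.1 0 .05 0 0 0;-1 0 0 0 0 0 0'
python3 -m inch '-1 -.1 0 .05 0 0 0;-1 -.1 0 .04 0 0 0;-1 0 0 0 0 0 0'
python3 -c "
from h import *
print(grasp())"
```

```text
time_s: 49.88
ee_pos: [0.6781, 0.1048, 0.126]
eef_rot: [3.141, -1.136, 0.438]
force: [-0.8, 0.3, -0.6]
grip_width: 0.0478
grip_force: 15.0
time_s: 50.25
ee_pos: [0.678, 0.1048, 0.1195]
eef_rot: [3.141, -1.136, 0.438]
force: [0.1, 0.2, -1.6]
grip_width: 0.0478
grip_force: 15.0
[662.57803944  97.5611618  127.39061387]
```

```bash
python3 -m inch '-1 -.08 0 .04 0 0 0;-1 0 0 0 0 0 0;-.2 0 0 0 0 0 0;.2 0 0 0 0 0 0;.4 0 0 0 0 0 0;.6 0 0 0 0 0 0;.6 0 0 0 0 0 0;.8 0 0 -.5 0 0 0;1 0 0 -1 0 0 0;1 0 0 -1 0 0 0'
python3 -m inch '1 0 0 -1 0 0 0;1 .5 0 -.8 0 0 0;1 .5 0 -.5 0 0 0;1 0 0 0 0 0 0'
python3 - <<'E'
from h import *
from station import camera,ctrl
c=camera("wrist");np.savez("w18.npz",**c)
for b in blobs(c,.13,.15,300,(.6,.75,.02,.18)):print(b)
tilt(c,(.6,.72,.04,.16),.13,.15)
t=camera("top");np.savez("t18.npz",**t)
for lo,hi in((.045,.065),(.12,.16)):
  for b in blobs(t,lo,hi,60):print(b)
plang((540,0,250),0,0);print(ctrl.get_obs()['qpos'].round(2))
E
```

```text
time_s: 51.5
ee_pos: [0.6151, 0.0756, 0.1491]
eef_rot: [3.141, -1.136, 0.438]
force: [0.5, 0.8, 0.5]
grip_width: 0.0936
grip_force: 0.0
time_s: 52.0
ee_pos: [0.5709, 0.0545, 0.2065]
eef_rot: [3.136, -1.139, 0.442]
force: [-0.3, -0.7, 0.2]
grip_width: 0.0941
grip_force: 0.0
{'px': [327, 258], 'c': (658.6, 97.6), 'z': np.float64(140.5), 'long': 59.5, 'short': 53.3, 'yaw': 25.2, 'sat': 17}
tilt deg [-0.6  -0.17] z 0.1371 1856
{'px': [430, 314], 'c': (363.7, -289.2), 'z': np.float64(59.8), 'long': 43.4, 'short': 40.3, 'yaw': -89.7, 'sat': 29}
{'px': [265, 178], 'c': (674.0, 104.1), 'z': np.float64(141.3), 'long': 51.7, 'short': 22.5, 'yaw': -65.0, 'sat': 28}
{'px': [195, 163], 'c': (706.6, 264.7), 'z': np.float64(152.0), 'long': 37.4, 'short': 27.8, 'yaw': 45.6, 'sat': 40}
{'px': [70, 119], 'c': (813.3, 566.4), 'z': np.float64(152.7), 'long': 71.6, 'short': 28.1, 'yaw': -40.6, 'sat': 20}
t 52.1 at [571.   54.9 204.6] [179.9 -65.1  25.1] F [ 0.2 -0.2  0.4] w 93.8 
 turn [-1.42 -6.4   2.23] shift [-1.03  1.83 -0.89]
 grasp now [555.5  47.6 212.6]
[-0.24  0.09  2.19  1.82  0.63 -0.64]
```

Cup seated in bay 1: rim at 140.5 mm (expected 141) and level. Next, the second cup.

```bash
python3 -c "
from h import *
plang((480,-60,240),-10,0)"
```

```text
t 52.1 at [571.   54.9 204.6] [179.9 -65.1  25.1] F [ 0.2 -0.2  0.4] w 93.8 
 turn [-1.99 -6.3   3.12] shift [-2.32  4.3  -0.55]
 grasp now [555.5  47.6 212.6]
```

```bash
python3 -m inch '1 0 0 -.5 -.25 -.79 .39;1 0 0 -.5 -.25 -.79 .39;1 0 0 0 -.25 -.79 .39;1 0 0 0 -.25 -.79 .39;1 0 0 0 -.25 -.79 .39;1 0 0 0 -.25 -.79 .39;1 0 0 0 -.25 -.79 .39;1 0 0 0 -.25 -.77 .39;1 0 0 0 0 0 0'
python3 -c "
from h import *
plang((366,-285,200),-10,0)
from station import ctrl;print(ctrl.get_obs()['qpos'].round(2))"
```

```text
time_s: 53.22
ee_pos: [0.5534, 0.0662, 0.2043]
eef_rot: [-3.023, -0.299, 0.027]
force: [-0.3, -0.1, -0.9]
grip_width: 0.0938
grip_force: 0.0
t 53.23 at [553.4  66.2 204.3] [-173.2  -17.1    1.6] F [-0.3 -0.1 -0.9] w 93.8 
 turn [-0.85 -1.64  1.25] shift [-4.12 12.61  0.77]
 grasp now [548.   63.9 222.1]
[-0.01  0.15  1.74  0.16  0.96  1.44]
```

```bash
python3 -m inch '1 0 0 0 -.43 -.82 .62;1 0 0 0 -.43 -.82 .62;1 -.3 .97 0 0 0 0;1 -.3 .97 0 0 0 0;1 -.3 .97 0 0 0 0;1 -.32 .97 0 0 0 0;1 -.32 .97 0 0 0 0;1 -.32 .97 .1 0 0 0;1 -.32 .97 .1 0 0 0;1 -.32 .97 .1 0 0 0'
python3 -m inch '1 -.32 .97 .1 0 0 0;1 -.32 .97 .1 0 0 0;1 -.32 .97 .1 0 0 0;1 -.32 .97 .1 0 0 0;1 -.32 .97 .1 0 0 0;1 0 0 0 0 0 0;1 0 0 0 0 0 0'
python3 - <<'E'
from h import *
from station import camera,ctrl
c=camera("wrist");np.savez("w19.npz",**c)
for b in blobs(c,.048,.065,600):print(b)
plang((366,-285,30),-10,-30);print(ctrl.get_obs()['qpos'].round(2))
E
```

```text
time_s: 54.48
ee_pos: [0.4389, -0.1517, 0.1935]
eef_rot: [-3.136, -0.013, -0.165]
force: [-0.1, -0.8, -0.9]
grip_width: 0.0942
grip_force: 0.0
time_s: 55.35
ee_pos: [0.3684, -0.2863, 0.1785]
eef_rot: [-3.138, -0.013, -0.167]
force: [0.7, 0.8, 0.0]
grip_width: 0.0943
grip_force: 0.0
{'px': [336, 233], 'c': (365.5, -290.1), 'z': np.float64(56.3), 'long': 44.1, 'short': 41.9, 'yaw': -8.2, 'sat': 18}
t 55.4 at [ 368.6 -286.2  178.8] [-179.8   -0.7   -9.6] F [-0.6  1.4  0.5] w 94.2 
 turn [-0.01 -3.07  0.05] shift [ 2.4  -0.02  4.97]
 grasp now [ 368.3 -286.2  197.6]
[-0.74  0.13  1.79  0.01  1.21  0.99]
```

```bash
python3 -m inch '1 0 0 0 0 -1 0;1 0 0 0 0 -1 0;1 0 0 0 0 -1 0;1 .8 0 0 0 -.07 .05;1 .8 0 0 0 0 0;1 .8 .1 0 0 0 0;1 0 0 0 0 0 0'
python3 - <<'E'
from h import *
from station import camera,ctrl
plang((365.5,-290.1,30),-10,-30);print(ctrl.get_obs()['qpos'].round(2))
E
```

```text
time_s: 56.28
ee_pos: [0.4299, -0.2999, 0.1422]
eef_rot: [3.141, 0.525, -0.174]
force: [0.0, 0.3, 0.3]
grip_width: 0.0938
grip_force: 0.0
t 56.27 at [ 429.9 -299.9  142.2] [180.   30.1 -10. ] F [0.  0.3 0.3] w 93.8 
 turn [0.   0.01 0.  ] shift [-0.01  0.05  4.95]
 grasp now [ 439.2 -301.5  158.5]
[-0.58  0.61  1.31 -0.2   1.71  1.19]
```

```bash
python3 -m inch '1 0 .05 .9 0 0 0;1 0 0 .9 0 0 0;1 0 0 .9 0 0 0;1 0 0 .9 0 0 0;1 0 0 .8 0 0 0;1 0 0 .55 0 0 0;1 0 0 0 0 0 0;-1 0 0 0 0 0 0;-1 0 0 0 0 0 0;-1 0 0 0 0 0 0' 18
python3 -m inch '-1 0 0 0 0 0 0;-1 0 0 0 0 0 0;-1 0 0 0 0 0 0;-1 0 0 -1 0 0 0;-1 0 0 -1 0 0 0;-1 0 0 -1 0 0 0;-1 0 0 0 0 0 0'
python3 - <<'E'
from h import *
from station import camera,ctrl
plang((520,-280,110),-10,60);print(ctrl.get_obs()['qpos'].round(2))
E
```

```text
time_s: 57.52
ee_pos: [0.3563, -0.2897, 0.0152]
eef_rot: [3.139, 0.523, -0.177]
force: [0.3, -1.1, 0.1]
grip_width: 0.0676
grip_force: 0.0
time_s: 58.4
ee_pos: [0.4014, -0.2978, 0.0939]
eef_rot: [3.137, 0.521, -0.178]
force: [0.3, 0.4, -0.6]
grip_width: 0.047
grip_force: 17.7
t 58.4 at [ 401.4 -297.8   93.9] [179.8  29.8 -10.2] F [ 0.3  0.4 -0.6] w 47.0 
 turn [ 0.02  8.98 -0.  ] shift [ 2.36 -1.27  3.64]
 grasp now [ 410.6 -299.4  110.2]
[-0.6   0.61  1.44 -0.21  1.58  1.2 ]
```

```bash
python3 -m inch '-1 0 0 -.3 0 1 0;-1 0 0 -.3 0 1 0;-1 0 0 -.3 0 1 0;-1 .95 0 0 0 0 0;-1 .95 0 0 0 0 0;-1 .95 0 0 0 0 0;-1 .95 0 0 0 0 0;-1 0 0 0 0 1 0;-1 0 0 0 0 1 0;-1 0 0 0 0 1 0'
python3 -m inch '-1 0 0 0 0 1 0;-1 0 0 0 0 1 0;-1 0 0 0 0 1 0;-1 0 0 0 0 0 0;-1 0 0 0 0 0 0'
python3 - <<'E'
from h import *
from station import camera,ctrl
plang((520,-280,60),-10,60);print(ctrl.get_obs()['qpos'].round(2))
E
```

```text
time_s: 59.65
ee_pos: [0.5203, -0.3189, 0.1168]
eef_rot: [3.138, -0.527, -0.177]
force: [0.7, 1.1, -0.6]
grip_width: 0.047
grip_force: 17.8
time_s: 60.28
ee_pos: [0.5274, -0.3071, 0.1157]
eef_rot: [-3.092, -0.819, -0.174]
force: [-0.3, -1.5, -0.5]
grip_width: 0.0471
grip_force: 17.8
t 60.27 at [ 527.4 -307.1  115.7] [-177.1  -46.9  -10. ] F [-0.3 -1.5 -0.5] w 47.1 
 turn [-0.29  1.31 -0.03] shift [-1.81 -0.85  1.21]
 grasp now [ 513.7 -305.6  128.5]
[-0.8   0.3   1.99  1.28  0.51 -0.13]
```

```bash
python3 -m inch '-1 0 0 0 -.1 .5 0;-1 0 0 0 -.1 .5 0;-1 0 0 0 -.1 .4 0;-1 0 0 0 0 0 0;-1 0 0 0 0 0 0'
python3 - <<'E'
from h import *
from station import camera,ctrl
plang((520,-280,32),-10,60);print(ctrl.get_obs()['qpos'].round(2))
c=camera("wrist");np.savez("w20.npz",**c)
E
```

```text
time_s: 60.9
ee_pos: [0.5283, -0.3069, 0.1166]
eef_rot: [-3.134, -1.065, -0.185]
force: [-0.5, -0.3, -0.3]
grip_width: 0.0473
grip_force: 17.8
t 60.9 at [ 528.3 -306.9  116.6] [-179.5  -61.   -10.6] F [-0.5 -0.3 -0.3] w 47.3 
 turn [ 0.   -0.1  -0.03] shift [-2.66 -0.84  1.67]
 grasp now [ 512.1 -304.   125.7]
[-0.82  0.35  2.11  1.99  0.62 -0.84]
```

```bash
python3 -m inch '-1 -.65 0 .38 0 -.1 0;-1 -.65 0 .38 0 0 0;-1 -.65 0 .38 0 0 0;-1 -.5 0 .28 0 0 0;-1 -.2 0 .1 0 0 0;-1 0 0 0 0 0 0' 15
python3 -m inch '-1 -.1 0 .06 0 0 0;-1 -.06 0 .04 0 0 0;-1 0 0 0 0 0 0'
python3 -c "
from h import *
plang((512,-304,26),-10.5,60)"
```

```text
time_s: 61.7
ee_pos: [0.5283, -0.3067, 0.0247]
eef_rot: [-3.134, -1.048, -0.185]
force: [1.3, 0.6, 0.3]
grip_width: 0.0474
grip_force: 14.8
time_s: 62.08
ee_pos: [0.5283, -0.3068, 0.019]
eef_rot: [-3.135, -1.049, -0.185]
force: [-0.5, 0.0, -0.5]
grip_width: 0.047
grip_force: 14.8
t 62.08 at [ 528.3 -306.8   19. ] [-179.6  -60.1  -10.6] F [-0.5  0.  -0.5] w 47.0 
 turn [-0.03 -0.01 -0.  ] shift [-0.07  0.01  0.03]
 grasp now [ 512.3 -303.9   28.4]
```

Lower 2 mm, open, retreat and swing back for the re-grip.

```bash
python3 -m inch '-1 -.06 0 .03 0 0 0;-1 0 0 0 0 0 0;-.3 0 0 0 0 0 0;.2 0 0 0 0 0 0;.4 0 0 0 0 0 0;.6 0 0 0 0 0 0;1 0 0 -.2 0 0 0;1 0 0 -1 0 0 0;1 .3 0 -1 0 0 0;1 .5 0 -.8 0 0 0'
python3 -m inch '1 .8 0 -.5 0 0 0;1 .8 0 -.5 0 0 0;1 0 0 0 0 -1 0;1 0 0 0 0 -1 0;1 0 0 0 0 -1 0;1 0 0 0 0 -1 0;1 0 0 0 0 -1 0;1 0 0 0 0 -1 0;1 0 0 0 0 0 0'
python3 - <<'E'
from h import *
from station import camera,ctrl
plang((512,-304,140),-10.5,-20);print(ctrl.get_obs()['qpos'].round(2))
c=camera("wrist");np.savez("w21.npz",**c)
for b in blobs(c,.02,.06,400):print(b)
E
```

```text
time_s: 63.32
ee_pos: [0.462, -0.2948, 0.0829]
eef_rot: [-3.134, -1.048, -0.187]
force: [-0.1, -0.2, 0.8]
grip_width: 0.0942
grip_force: 0.0
time_s: 64.45
ee_pos: [0.468, -0.2793, 0.1345]
eef_rot: [-3.087, -0.299, -0.143]
force: [-0.4, -0.0, -0.1]
grip_width: 0.094
grip_force: 0.0
t 64.45 at [ 468.  -279.3  134.5] [-176.9  -17.1   -8.2] F [-0.4 -0.  -0.1] w 94.0 
 turn [-0.3  -3.71  0.34] shift [ 1.43  0.54 -0.09]
 grasp now [ 462.4 -279.5  152.4]
[-0.71  0.23  1.81  0.27  0.89  0.85]
{'px': [366, 207], 'c': (513.4, -304.4), 'z': np.float64(46.5), 'long': 56.0, 'short': 49.1, 'yaw': -10.1, 'sat': 18}
{'px': [89, 134], 'c': (614.5, -97.8), 'z': np.float64(52.1), 'long': 150.4, 'short': 101.5, 'yaw': -2.4, 'sat': 24}
```

```bash
python3 -m inch '1 0 0 0 -.08 -.93 .08;1 0 0 0 -.08 -.93 .09;1 0 0 0 -.07 -.93 .09;1 0 0 0 -.07 -.92 .08;1 .5 .2 0 0 0 0;1 .5 .2 0 0 0 0;1 .4 .14 0 0 0 0;1 0 0 0 0 0 0;1 0 0 0 0 0 0'
cat >> h.py <<'E'
def lying(c,c0,head):
    P=cloud(c); m=(P[...,2]>.012)&(P[...,2]<.07)&(abs(P[...,0]-c0[0]/1000)<.06)&(abs(P[...,1]-c0[1]/1000)<.06)
    Q=P[m]*1000; u=np.array([np.cos(np.radians(head)),np.sin(np.radians(head))]); v=np.array([-u[1],u[0]])
    a=(Q[:,:2]-c0)@u; t=(Q[:,:2]-c0)@v
    print("u",np.percentile(a,[.5,2,98,99.5]).round(1))
    for s in range(-28,36,8):
        k=abs(a-s)<3
        if k.sum()>20: print(s,"z",np.percentile(Q[k,2],98).round(1),"ridge v",t[k][Q[k,2]>Q[k,2].max()-2].mean().round(1))
E
python3 - <<'E'
from h import *
from station import camera,ctrl
plang((512,-304,140),-10.5,-20);print(ctrl.get_obs()['qpos'].round(2))
c=camera("wrist");np.savez("w22.npz",**c)
lying(c,(512,-304),-10.5)
E
```

```text
time_s: 65.62
ee_pos: [0.5021, -0.3021, 0.1193]
eef_rot: [-3.139, 0.35, -0.184]
force: [-0.1, -0.2, 0.6]
grip_width: 0.0942
grip_force: 0.0
t 65.62 at [ 502.1 -302.1  119.3] [-179.8   20.   -10.6] F [-0.1 -0.2  0.6] w 94.2 
 turn [-0.02  0.   -0.01] shift [ 0.08  0.   -0.14]
 grasp now [ 508.4 -303.3  136.9]
[-0.55  0.67  1.23 -0.12  1.58  1.23]
u [-25.7 -24.4  30.4  31. ]
-28 z 43.1 ridge v 0.2
-20 z 44.0 ridge v -0.6
-12 z 45.2 ridge v -0.5
-4 z 46.3 ridge v -0.5
4 z 47.5 ridge v -0.6
12 z 48.7 ridge v -0.6
20 z 49.6 ridge v -0.9
28 z 51.5 ridge v -0.3
```

```bash
python3 -c "
from h import *
plang((524.2,-306.9,25.5),-10.6,-20)"
```

```text
t 65.67 at [ 502.3 -302.1  119.5] [-179.9   20.   -10.6] F [ 0.6  0.5 -0.2] w 94.0 
 turn [-0.01  0.    0.  ] shift [1.78 0.02 3.32]
 grasp now [ 508.6 -303.3  137.2]
```

```bash
python3 -m inch '1 .9 .01 0 0 0 0;1 .88 .01 .5 0 0 0;1 0 0 .8 0 0 0;1 0 0 .8 0 0 0;1 0 0 .7 0 0 0;1 0 0 .52 0 0 0;1 0 0 0 0 0 0;-1 0 0 0 0 0 0;-1 0 0 0 0 0 0;-1 0 0 0 0 0 0' 15
python3 -m inch '-1 0 0 0 0 0 0;-1 0 0 0 0 0 0;-1 0 0 0 0 0 0;-1 0 0 -1 0 0 0;-1 0 0 -1 0 0 0;-1 0 0 -1 0 0 0;-1 0 0 -1 0 1 0;-1 0 0 -1 0 1 0;-1 0 0 -1 0 0 0;-1 0 0 0 0 0 0'
python3 - <<'E'
from h import *
from station import camera,ctrl
plang((560,-90,245),15,0);print(ctrl.get_obs()['qpos'].round(2))
E
```

```text
time_s: 66.92
ee_pos: [0.5187, -0.306, 0.008]
eef_rot: [-3.141, 0.35, -0.185]
force: [0.3, -0.4, -0.8]
grip_width: 0.0676
grip_force: 0.0
time_s: 68.18
ee_pos: [0.5646, -0.315, 0.1825]
eef_rot: [3.14, -0.003, -0.186]
force: [0.8, 0.4, -0.3]
grip_width: 0.0471
grip_force: 14.9
t 68.17 at [ 564.6 -315.   182.5] [179.9  -0.2 -10.6] F [ 0.8  0.4 -0.3] w 47.1 
 turn [ 0.01 -0.01 -2.56] shift [ 1.79 -7.29 -1.46]
 grasp now [ 564.6 -315.   201.3]
[-0.57  0.53  1.25 -0.    1.36  1.19]
```

```bash
python3 -m inch '-1 0 0 0 0 0 -1;-1 0 0 0 0 0 -1;-1 0 0 -.2 0 0 -.56;-1 .2 -.91 -.2 0 0 0;-1 .2 -.91 -.2 0 0 0;-1 .2 -.91 -.2 0 0 0;-1 .2 -.91 -.2 0 0 0;-1 .2 -.91 -.2 0 0 0;-1 .2 -.91 -.2 0 0 0;-1 .2 -.91 -.2 0 0 0'
python3 -m inch '-1 0 -.9 0 0 0 0;-1 0 0 0 0 1 0;-1 0 0 0 0 1 0;-1 0 0 0 0 1 0;-1 0 0 0 0 1 0;-1 0 0 0 0 1 0;-1 0 0 0 0 1 0;-1 0 0 0 0 .5 0;-1 0 0 0 0 0 0'
python3 - <<'E'
from h import *
from station import ctrl
plang((615,-92,180),15,65);print(ctrl.get_obs()['qpos'].round(2))
E
```

```text
time_s: 69.42
ee_pos: [0.5551, -0.1181, 0.2265]
eef_rot: [-3.139, 0.003, 0.262]
force: [0.7, 0.0, -0.2]
grip_width: 0.0481
grip_force: 14.9
time_s: 70.55
ee_pos: [0.548, -0.0881, 0.2245]
eef_rot: [-3.11, -1.036, 0.25]
force: [0.4, 0.8, 0.2]
grip_width: 0.0475
grip_force: 15.0
t 70.55 at [548.  -88.1 224.5] [-178.2  -59.3   14.3] F [0.4 0.8 0.2] w 47.5 
 turn [-0.12  0.57 -0.04] shift [-0.45  0.71  3.18]
 grasp now [532.5 -92.6 234.1]
[-0.54  0.02  2.14  1.41  0.7  -0.29]
```

```bash
python3 -m inch '-1 0 0 0 -.12 .57 -.04;-1 -.11 .18 .8 0 0 0;-1 -.11 .18 .8 0 0 0;-1 -.11 .18 .8 0 0 0;-1 -.11 .17 .78 0 0 0;-1 0 0 0 0 0 0;-1 0 0 0 0 0 0'
cat >> h.py <<'E'
def rimpix(c,head,px=((329,248),(300,255),(360,255),(262,300),(396,300),(290,340),(329,347))):
    g=grasp();P=cloud(c)*1000;u=np.array([np.cos(np.radians(head)),np.sin(np.radians(head))]);v=np.array([-u[1],u[0]])
    print("g",g.round(1))
    for (x,y) in px:
        p=P[y,x]; d=p[:2]-g[:2]; print((x,y),p.round(1),"u",(d@u).round(1),"v",(d@v).round(1),"dz",(p[2]-g[2]).round(1))
E
python3 - <<'E'
from h import *
from station import ctrl,camera
plang((655.6,-76.3,152),15,65);print(ctrl.get_obs()['qpos'].round(2))
c=camera("wrist");np.savez("w23.npz",**c);cv2.imwrite("pics/w23.png",c["img"]);rimpix(c,15)
c=load("w6.npz");P=cloud(c)*1000
m=(abs(P[...,2]-85)<3)&(abs(P[...,0]-656)<30)&(abs(P[...,1]+76)<30);Q=P[m];print(len(Q),cv2.minEnclosingCircle(Q[:,:2].astype(np.float32)))
E
```

```text
time_s: 71.42
ee_pos: [0.6324, -0.0872, 0.1751]
eef_rot: [3.136, -1.138, 0.269]
force: [-0.7, -0.3, -0.3]
grip_width: 0.0474
grip_force: 15.0
t 71.42 at [632.4 -87.2 175.1] [179.7 -65.2  15.4] F [-0.7 -0.3 -0.3] w 47.4 
 turn [-0.01 -0.02  0.02] shift [-0.34 -0.15  1.71]
 grasp now [615.9 -91.6 183. ]
[-0.45  0.3   2.03  1.85  0.67 -0.7 ]
g [615.9 -91.8 183.3]
(329, 248) [640.7 -83.9 199.8] u 26.0 v 1.2 dz 16.5
(300, 255) [634.3 -72.7 198.7] u 22.8 v 13.7 dz 15.4
(360, 255) [639.4 -97.9 200.3] u 21.1 v -11.9 dz 17.1
(262, 300) [605.5 -66.8 199.9] u -3.5 v 26.9 dz 16.7
(396, 300) [ 619.  -116.4  200. ] u -3.4 v -24.5 dz 16.7
(290, 340) [591.9 -82.7 198.6] u -20.8 v 15.0 dz 15.4
(329, 347) [591.6 -97.1 200.3] u -24.8 v 1.2 dz 17.0
4720 ((655.6016235351562, -76.3592758178711), 24.047855377197266)
```

View pics/w23.png

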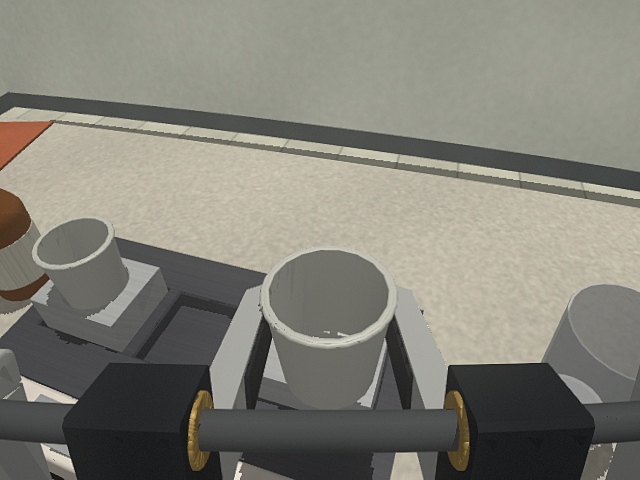

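Wrist view: the second cup is held mouth-up at (329,300) and level; the first is standing in its block at (80,250). I align over bay 3 and lower.

```bash
python3 -m inch '-1 -.09 -.03 .43 0 0 0;-1 -.09 -.03 .43 0 0 0;-1 -.09 -.03 .42 0 0 0;-1 -.1 -.03 .42 0 0 0;-1 0 0 0 0 0 0;-1 0 0 0 0 0 0'
python3 - <<'E'
from h import *
from station import ctrl,camera
plang((655.2,-77.6,130),15.4,65)
c=camera("wrist");np.savez("w24.npz",**c);rimpix(c,15)
E
```

```text
time_s: 72.22
ee_pos: [0.672, -0.0733, 0.1436]
eef_rot: [3.135, -1.139, 0.27]
force: [0.3, -0.1, -0.9]
grip_width: 0.0479
grip_force: 15.0
t 72.22 at [672.  -73.3 143.6] [179.6 -65.3  15.4] F [ 0.3 -0.1 -0.9] w 47.9 
 turn [ 0.03 -0.03  0.  ] shift [-0.65 -0.01  0.29]
 grasp now [655.5 -77.7 151.4]
g [655.4 -77.8 151.6]
(329, 248) [680.  -70.1 168.5] u 25.7 v 1.2 dz 16.9
(300, 255) [673.3 -59.  167.7] u 22.2 v 13.6 dz 16.0
(360, 255) [678.8 -84.  168.9] u 21.0 v -12.0 dz 17.3
(262, 300) [644.6 -53.1 169. ] u -4.1 v 26.7 dz 17.4
(396, 300) [ 658.2 -102.5  168.8] u -3.7 v -24.5 dz 17.1
(290, 340) [630.3 -69.2 168.7] u -22.0 v 14.8 dz 17.0
(329, 347) [631.8 -83.  167.7] u -24.1 v 1.1 dz 16.0
```

```bash
python3 -m inch '-1 -.21 0 .1 0 0 0;-1 -.21 0 .1 0 0 0;-1 -.1 0 .05 0 0 0;-1 0 0 0 0 0 0'
python3 -m inch '-1 -.1 0 .05 0 0 0;-1 -.1 0 .04 0 0 0;-1 0 0 0 0 0 0'
python3 -c "
from h import *
print(grasp())"
```

```text
time_s: 72.78
ee_pos: [0.6722, -0.0733, 0.1259]
eef_rot: [3.136, -1.139, 0.269]
force: [0.3, 0.2, 0.4]
grip_width: 0.0478
grip_force: 15.0
time_s: 73.15
ee_pos: [0.6722, -0.0733, 0.1194]
eef_rot: [3.135, -1.139, 0.269]
force: [0.9, -0.2, -0.3]
grip_width: 0.0477
grip_force: 15.0
[655.69707262 -77.7240555  127.27069799]
```

```bash
python3 -m inch '-1 -.08 0 .04 0 0 0;-1 0 0 0 0 0 0;-.2 0 0 0 0 0 0;.2 0 0 0 0 0 0;.4 0 0 0 0 0 0;.6 0 0 0 0 0 0;.6 0 0 0 0 0 0;.8 0 0 -.5 0 0 0;1 0 0 -1 0 0 0;1 0 0 -1 0 0 0'
python3 -m inch '1 0 0 -1 0 0 0;1 .5 0 -.8 0 0 0;1 .5 0 -.5 0 0 0;1 0 0 0 0 0 0'
python3 - <<'E'
from h import *
from station import camera,ctrl
c=camera("wrist");np.savez("w25.npz",**c)
for b in blobs(c,.13,.15,300,(.6,.75,-.15,.18)):print(b)
tilt(c,(.6,.72,-.13,-.02),.135,.145);tilt(c,(.6,.72,.04,.16),.135,.145)
plang((480,-85,260),0,0);print(ctrl.get_obs()['qpos'].round(2))
E
```

```text
time_s: 74.4
ee_pos: [0.6051, -0.0911, 0.1489]
eef_rot: [3.135, -1.139, 0.269]
force: [1.6, -0.1, -0.3]
grip_width: 0.0937
grip_force: 0.0
time_s: 74.9
ee_pos: [0.5577, -0.1044, 0.2061]
eef_rot: [3.129, -1.141, 0.274]
force: [0.0, -0.6, -0.3]
grip_width: 0.0942
grip_force: 0.0
{'px': [328, 257], 'c': (652.2, -77.4), 'z': np.float64(140.4), 'long': 59.2, 'short': 53.7, 'yaw': 0.9, 'sat': 17}
{'px': [130, 212], 'c': (659.0, 97.7), 'z': np.float64(140.5), 'long': 63.7, 'short': 53.4, 'yaw': 31.9, 'sat': 18}
tilt deg [-0.91 -0.18] z 0.1393 1273
tilt deg [-0.47 -0.41] z 0.1391 1025
t 74.95 at [ 557.8 -104.1  205. ] [179.5 -65.3  15.6] F [-0.5 -0.2  0.1] w 94.2 
 turn [-0.84 -6.49  1.35] shift [-2.59 -0.64 -1.21]
 grasp now [ 541.3 -108.5  212.8]
[-0.58  0.12  2.17  1.69  0.75 -0.61]
```

Both cups are seated, with rims at 140.4 and 140.5 mm. Now the toggle: locate the ball tip in the wrist views.

```bash
python3 - <<'E'
from h import *
for n,pts in(("w2.npz",[(155,157),(154,155),(157,157),(197,150)]),("w4.npz",[(159,86),(158,85),(196,88)])):
    c=load(n);P=cloud(c)*1000
    for x,y in pts: print(n,(x,y),P[y,x].round(1))
    print(plane(c,[pts[0]],.1056).round(4))
hc=np.array([655.7,-76.3])  # bay3; toggle relative: bay3 local (22?,-88)
from station import camera
c=camera("wrist");P=cloud(c)*1000;np.savez("w26.npz",**c)
m=(P[...,2]>85)&(P[...,2]<125)&(P[...,0]>530)&(P[...,0]<600)&(P[...,1]>-110)&(P[...,1]<-50)
print(m.sum(), P[m].mean(0) if m.any() else "", P[m].max(0) if m.any() else "")
E
```

```text
w2.npz (155, 157) [553.8 -73.  111.2]
w2.npz (154, 155) [552.8 -72.1 109.7]
w2.npz (157, 157) [554.5 -73.2 110.1]
w2.npz (197, 150) [567.7 -72.7  81.4]
[[ 0.5515 -0.0735  0.1056]]
w4.npz (159, 86) [553.2 -74.  109.1]
w4.npz (158, 85) [552.8 -73.4 109.5]
w4.npz (196, 88) [567.8 -74.9  81.6]
[[ 0.5519 -0.0737  0.1056]]
245 [552.13906514 -74.7223114  105.23483014] [564.20916946 -69.05135576 112.02999584]
```

```bash
python3 -m inch '-1 -.23 -.65 -.5 0 0 0;-1 -.23 -.65 -.5 0 0 0;-1 0 0 0 0 0 0;-1 0 0 0 0 0 0;-1 -.6 0 .28 0 0 0;-1 -.6 0 .28 0 0 0;-1 -.6 0 .28 0 0 0;-1 -.6 0 .28 0 0 0;-1 -.6 0 .28 0 0 0;-1 0 0 0 0 0 0' 20
python3 -c "
from h import *
plan((545,-75,104));plan((576,-76,104))
from station import ctrl;print(ctrl.get_obs()['qpos'].round(2))"
```

```text
time_s: 76.25
ee_pos: [0.5167, -0.0751, 0.1036]
eef_rot: [3.14, -1.137, 0.264]
force: [-0.2, 0.1, 0.3]
grip_width: 0.0005
grip_force: 0.0
t 76.25 at [516.7 -75.1 103.6] [179.9 -65.1  15.1] F [-0.2  0.1  0.3] w 0.5 
 turn [0. 0. 0.] shift [0.4  0.24 0.82]
t 76.25 at [516.7 -75.1 103.6] [179.9 -65.1  15.1] F [-0.2  0.1  0.3] w 0.5 
 turn [0. 0. 0.] shift [0.81 0.54 1.72]
[-0.58  0.3   2.33  2.01  0.84 -1.06]
```

```bash
python3 -m inch '-1 .2 .12 .41 0 0 0;-1 .2 .12 .41 0 0 0;-1 .14 .1 .3 0 0 0;-1 .14 .1 .3 0 0 0;-1 0 0 0 0 0 0'
python3 -m inch '-1 .07 .05 .15 0 0 0;-1 .06 .05 .15 0 0 0;-1 0 0 0 0 0 0'
```

```text
time_s: 76.88
ee_pos: [0.5665, -0.0752, 0.1062]
eef_rot: [3.133, -1.139, 0.272]
force: [-0.2, -0.0, -0.3]
grip_width: 0.0004
grip_force: 0.0
time_s: 77.25
ee_pos: [0.5756, -0.0756, 0.1053]
eef_rot: [3.137, -1.138, 0.268]
force: [-12.1, -1.0, 5.1]
grip_width: 0.0005
grip_force: 6.3
```

The force rises to 12 N at the stop. I back off and check everything.

```bash
python3 -m inch '-1 -.2 -.12 -.41 0 0 0;-1 -.3 -.12 -.8 0 0 0;-1 .2 0 -1 0 0 0;-1 .5 0 -.6 0 0 0;-1 .7 0 -.4 0 0 0;-1 .8 0 -.4 0 0 0;-1 0 0 0 0 0 0;-1 0 0 0 0 0 0'
python3 - <<'E'
from h import *
from station import camera,ctrl
c=camera("wrist");P=cloud(c)*1000;np.savez("w27.npz",**c)
m=(P[...,2]>88)&(P[...,2]<125)&(P[...,0]>530)&(P[...,0]<605)&(P[...,1]>-110)&(P[...,1]<-50)
print(m.sum(), P[m].mean(0).round(1), P[m].max(0).round(1))
s=camera("scene");cv2.imwrite("pics/s27.png",cv2.resize(s["img"][120:440,120:560],None,fx=1.8,fy=1.8));np.savez("s27.npz",**s)
t=camera("top")
for lo,hi in((.02,.05),(.085,.115),(.12,.16)):
  for b in blobs(t,lo,hi,60):print(b)
o=ctrl.get_obs();print(o["time_s"],o["ee_pos"])
E
```

```text
time_s: 78.25
ee_pos: [0.4992, -0.0885, 0.1965]
eef_rot: [3.136, -1.139, 0.268]
force: [-0.1, 0.5, -0.6]
grip_width: 0.0009
grip_force: 0.0<stdin>:5: RuntimeWarning: Mean of empty slice.
  ret = um.true_divide(
Traceback (most recent call last):
ValueError: zero-size array to reduction operation maximum which has no identity
```

```bash
python3 - <<'E'
from h import *
from station import camera,ctrl
s=camera("scene");cv2.imwrite("pics/s27.png",cv2.resize(s["img"][180:400,220:500],None,fx=2.7,fy=2.7,interpolation=cv2.INTER_CUBIC));np.savez("s27.npz",**s)
P=cloud(s)*1000
m=(P[...,2]>92)&(P[...,2]<125)&(P[...,0]>530)&(P[...,0]<605)&(P[...,1]>-110)&(P[...,1]<-50)
print(m.sum(), np.median(P[m],0).round(1))
t=camera("top")
for lo,hi in((.02,.05),(.085,.115),(.12,.16)):
  for b in blobs(t,lo,hi,60):print(b)
E
```

```text
23 [581.4 -78.  104.2]
{'px': [233, 326], 'c': (332.6, 181.2), 'z': np.float64(38.1), 'long': 74.3, 'short': 59.8, 'yaw': 21.6, 'sat': 90}
{'px': [129, 312], 'c': (363.3, 437.8), 'z': np.float64(37.8), 'long': 80.9, 'short': 59.4, 'yaw': 74.4, 'sat': 142}
{'px': [220, 276], 'c': (454.2, 219.1), 'z': np.float64(37.8), 'long': 75.6, 'short': 59.7, 'yaw': -62.7, 'sat': 94}
{'px': [423, 166], 'c': (731.5, -282.1), 'z': np.float64(44.6), 'long': 57.3, 'short': 21.9, 'yaw': 56.5, 'sat': 25}
{'px': [87, 130], 'c': (822.7, 571.1), 'z': np.float64(42.0), 'long': 53.2, 'short': 15.2, 'yaw': -32.2, 'sat': 22}
{'px': [343, 189], 'c': (658.8, -80.7), 'z': np.float64(98.6), 'long': 40.6, 'short': 34.1, 'yaw': -89.6, 'sat': 30}
{'px': [343, 194], 'c': (651.5, -78.6), 'z': np.float64(101.6), 'long': 73.9, 'short': 60.1, 'yaw': 88.1, 'sat': 19}
{'px': [268, 185], 'c': (668.1, 99.4), 'z': np.float64(100.4), 'long': 38.2, 'short': 36.7, 'yaw': -89.0, 'sat': 30}
{'px': [272, 192], 'c': (659.2, 97.9), 'z': np.float64(101.5), 'long': 73.8, 'short': 58.6, 'yaw': -89.1, 'sat': 20}
{'px': [200, 169], 'c': (703.3, 261.9), 'z': np.float64(107.8), 'long': 61.0, 'short': 55.2, 'yaw': -45.6, 'sat': 129}
{'px': [428, 159], 'c': (729.3, -281.3), 'z': np.float64(108.9), 'long': 78.5, 'short': 34.8, 'yaw': 55.1, 'sat': 26}
{'px': [76, 124], 'c': (815.6, 570.4), 'z': np.float64(107.8), 'long': 66.9, 'short': 19.5, 'yaw': -44.0, 'sat': 21}
{'px': [346, 182], 'c': (666.4, -84.4), 'z': np.float64(142.1), 'long': 52.7, 'short': 26.2, 'yaw': 69.7, 'sat': 28}
{'px': [195, 163], 'c': (706.6, 264.7), 'z': np.float64(151.6), 'long': 37.6, 'short': 27.9, 'yaw': 45.6, 'sat': 40}
{'px': [70, 119], 'c': (812.3, 566.9), 'z': np.float64(152.6), 'long': 69.9, 'short': 27.1, 'yaw': -42.2, 'sat': 20}
```

View pics/s27.png

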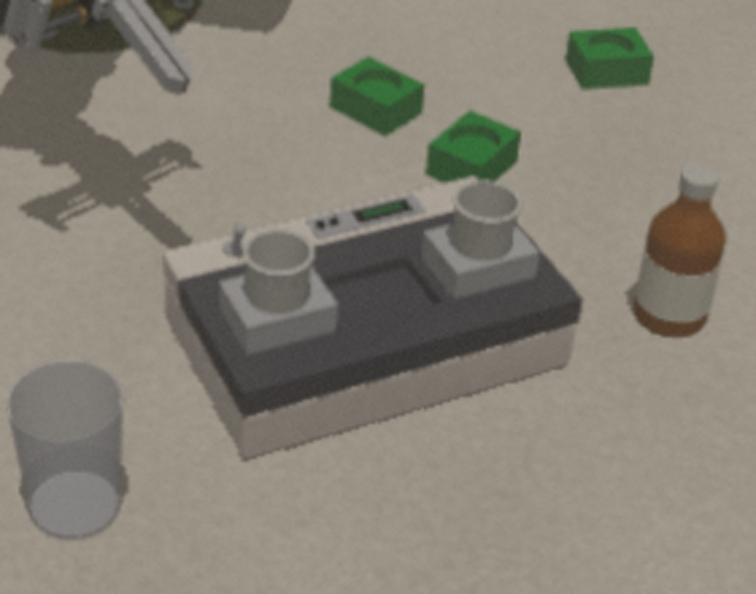

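Scene view: both blocks are flat in their bays, the cups stand mouth-up in them at (279,270) and (485,218), and the toggle tip at (239,232) measures x = 581 mm, its "on" stop. The bystanders in view, the bottle and the beaker, have not moved, and the arm is clear.

```bash
python3 -c "
from station import ticket
print(ticket.hand_in())"
```

```text
the job is handed in; nothing more can be done
None
```

The job is handed in: both aluminium blocks are seated in bays 1 and 3, each with a sample cup standing mouth-up in its recess, and the toggle is on; one block was dropped onto the heater deck partway through and then reseated flat.

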